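# Fit the adjustable wrench to a loose hose-nozzle locknut and tighten it

### The arm

A 7-joint arm with a two-finger parallel gripper is mounted at the origin on the work surface. World frame = base frame: x ahead of the robot, y to its left, z up, the work surface at z = 0. Lengths are in m, angles in rad, forces in N, time in s.
With the tool pointing down it reaches from about 0.4 to 0.85 m from the base axis. Payload 10.4 kg.
Tool frame: the origin (TCP) lies midway between the tips of the shut fingers; the grasp point (between the pads) lies 19 mm behind it; z points along the fingers, x is the direction in which the jaws open and shut, and the axes are right-handed (so a half turn about z gives the same grasp; the last joint's range is limited). The gripper opens to 85 mm and grips with 20 to 120 N. Pads are 22 mm wide; open, the fingers measure 114 mm over their backs; the gripper's body (76 mm by 85 mm) begins 54 mm behind the grasp point. The pads swing forward as they close: fully open they stand 13 mm farther back than shut.
Start: joints at [-0.023, 0.332, -0.065, 1.46, 0.022, 1.35, -0.088], TCP at [0.625, 0, 0.231] pointing down, gripper open.
Joint ranges: [-2.6, 2.6], [-0.5, 2.12], [-1.47, 1.34], [0.16, 2.42], [-1.27, 4.41], [0.06, 2.06], [-2.6, 2.6]. Speed limits (rad/s): [2.22, 2.22, 2.79, 2.79, 3.14, 3.14, 3.14].

### API

Orientations are given as a unit quaternion [x, y, z, w].
In Python, from workcell import manip, cams gives the robot as it stands.
- The arm moves only by the tool move_arm, never from a script. Its argument "moves" is a list of rows, each a list of 7 numbers: the turn, a rotation vector about the tool's x, y, z in degrees, then the shift along the tool's x, y, z in m, then the finger opening in m, from 0 to 0.0854. A call has 1 to 10 rows; each row is the pose to reach, as a shift and turn from the pose commanded when the call began, along the tool's axes at that moment; what a row does not reach only later rows make up. A row lasts 1/10 s, in which the tool goes at most 50 mm and 8.59 degrees, less where a joint would pass 70% of its speed; a pose out of reach is approached as far as the arm can. A call with a gripper value outside its range is refused whole. The fingers move at their own pace and stop on an object; "grip_force" is the grip in N (left out, the last holds). Time passes only in rows, so rows that repeat a pose let the fingers close. It gives the time, the measured TCP pose, the force and the opening at its end, in the units of the state.
- manip.get_obs(): the state, without advancing time (a new reading comes with each control period).
- cams.camera(name): name is "scene" or "side" or "wrist"; returns the picture (400x640x3 uint8, red, green, blue); there is no depth.
- cams.camera_params(name): a dict with "fx", "fy", "cx", "cy" (pixels), "dist_coeffs" ([k1, k2, p1, p2, k3] as OpenCV has them; the pictures are not rectified), "xyz" and "rotation" of the camera in the world. Camera axes: x right, y up, looking along -z (the intrinsics and any distortion apply to the point x, -y, -z); pixel columns grow to the right and rows downward; lengths in m; the calibration is good to about 2 mm. A picture is of the moment at which its call begins: read the wrist's pose just before it. camera_params takes no time and is no camera call; for the wrist camera it gives the pose at the moment of the call.
- manip.hand_in(): hands the job in, once; it reports no verdict.
The state is a dict: "clock": time; "joint_pos": joint angles; "joint_velocities": joint speeds; "tau": joint torques, N m; "position": TCP position; "ee_rot": TCP orientation; "ft_force": force on the tool from outside, world axes, zero at the start; "torque": the same for the moment, N m; "grip_width": opening from 0.0 (shut) to 1.0 (fully open).
Only numpy, scipy, OpenCV 4.12 (cv2) and the standard library are available. Lean on these libraries where they do the work, as an engineer would, in place of code of your own. Each camera call takes 0.05 s, during which the arm holds its last target. There are 200 camera calls.

### The job

The locknut of the brass hose nozzle on the lab bench has worked loose: put the adjustable wrench on it, roll the worm with a light fingertip until the jaws just fit the nut without play, and only then turn the nut clockwise until it comes up firm on its washer. Don't lean on the worm, and stop as soon as the nut is firm, because forcing it springs the jaws open. Leave the wrench lying flat on the nut, jaws still fitted, let go of it, and keep the bottles and the beaker where they are.

Things in the scene. Friction and masses are not known exactly. Their poses are not given: they have to be found in the camera images.
- wrench_throat (a point): 250 mm steel adjustable wrench, flat on the bench. Axes: x out of the jaws, y from fixed to moving jaw, z up. This point: inner corner of the fixed jaw's face (plane y=0) and the throat (plane x=0), half-way up the 13 mm thick head. Jaws reach x=32 mm; the head spans x -44 to 0, y -22 to 30. With the nut pushed right in, flats on the jaws, nut_center is at x=14, y=12 mm.
- wrench_grip (a point): Middle of the wrench's handle, near its balance, half-way up, 6.5 mm above the bench; same axes as wrench_throat, (-86.2, 29.1, 0) mm from it. The handle is straight, 21 mm wide, 9 mm thick (2 to 11 mm above the bench) and runs from the head along (-0.924, 0.383) in the wrench's x, y. The wrench weighs about 0.44 kg.
- wrench_end (a point): Point on the handle's centre line near its far end, half-way up, same axes, (-160.1, 59.7, 0) mm from wrench_throat. The handle is 21 mm wide here; its round eye, 26 mm across, begins 9 mm further out.
- worm: Knurled worm in the wrench's head, diameter 14, length 14.5 mm. Origin at its centre, (-21.5, 15, 1.5) mm from wrench_throat; axis along the wrench's y. Its top is 15 mm above the bench, 2 mm proud of the head. Dragging its top along the wrench's +x (handle towards nut) closes the jaws, 2.8 mm a turn (44 mm of drag); -x opens them. Needs 4 to 5 N of drag (press with 6 to 15 N). Over 35 N harms it.
- jaw (a joint): Gap between the two jaw faces in m (0.001 to 0.031). It starts 2.2 to 4.0 mm wider than the nut; the jaws just fit when it is at most 25.5 mm on the 24 mm nut. Only the worm moves it, and when the jaws have closed on the nut the worm stalls and the fingertip slips. It stays where it is left, but forcing the handle with 10 N or more against the firm nut springs the jaws open.
- nut_center (a point): Centre, half-way up, of the brass hex locknut: 24 mm across flats, 27.7 mm across corners, 14 mm high, 2 to 16 mm above the bench on a rubber washer of 24 mm diameter, amid a flush grey cover plate 75 mm square; vertical axis. The nozzle's stem, 16 mm across, goes on up through it as a hose barb to 52 mm above the bench.
- nut_corner (a point): One corner of the nut, 13.8 mm from nut_center at the same height; its x axis points from the centre to this corner (corners every 60 degrees). It turns with the nut.
- nut (a joint): Angle of the locknut in rad, growing clockwise seen from above (tightening). It starts between 0.1 and 0.4, drags with about 0.2 N m and comes up firm, at a hard stop, at 0.9. It stays where it is left.
- amber_bottle: Brown glass reagent bottle with a black cap, 60 mm diameter, 125 mm high, origin at the centre of its underside. Leave it alone.
- white_bottle: White plastic bottle with a blue cap, 66 mm diameter, 130 mm high, origin at the centre of its underside. Leave it alone.
- beaker: Small clear glass beaker, 60 mm diameter, 70 mm high, origin at the centre of its underside. Leave it alone.
Things that resemble listed ones, but are neither listed nor needed, are in the scene too. Of the things like the part that bears wrench_throat, leave any that is orange; of the rest the smaller one is meant.

How it is judged:
On the way, in this order (a step that is already met when the one before it is completed fails the run):
1. the wrench lies flat on the bench around the nut and its jaws are rolled in to fit it (x of nut_center in the frame of wrench_throat between 0.008 and 0.022 m and y of nut_center in the frame of wrench_throat between 0.009 and 0.0165 m and z of nut_center in the frame of wrench_throat between -0.005 and 0.01 m and angle between wrench_throat's own z axis and vertical below 0.08 rad and value of joint jaw between 0.0215 and 0.0255 m), for 0.2 s.
2. the nut is turned clockwise until firm, with the fitted wrench (all of step 1 and value of joint nut above 0.84 rad), for 0.2 s.
At the end, for the whole second after the job is handed in: The nut is firm (its angle above 0.84 rad of 0.9), the wrench lies flat on the bench at rest with the nut between its jaws (nut centre 8 to 22 mm from the throat and 9 to 16.5 mm from the fixed jaw, tilt under 0.08 rad), and the gap between its jaws is at most 25.5 mm (all of step 2 and linear speed of worm below 0.02 m/s); the robot touches nothing.
It fails at once if the nut is turned (its corner moved more than 3 mm from where it started) while the jaws stand wider than 25.8 mm, not yet fitted or forced open (distance of nut_corner from where it was at the start of the episode above 0.003 m and value of joint jaw above 0.0258 m).
It fails at once if the worm is pressed with more than 35 N (contact force between worm and anything else above 35 N).
It fails at once if a bottle or the beaker is moved more than 20 mm or tipped (distance of any of amber_bottle, white_bottle, beaker from where it was at the start of the episode above 0.02 m or angle between any of amber_bottle, white_bottle, beaker's own z axis and vertical above 0.3 rad).
It also fails if it takes over 72 s, if anything falls off the work surface, if the arm or the gripper's body presses on something with over 40 N, if the wrist force passes 120 N, or if a joint passes its speed limit or range.

## Working session

There is one attempt and no reset: what is moved stays moved. The work goes in short steps, Python scripts to look and compute and a tool call to move; the robot and the scene stay as the last step left them, time stands still between calls to the robot, and variables do not carry over. Pictures are saved under pics/ and viewed, about 8 in all and at most 12, crops included, and the job is handed in when it is done.

Besides the shell and the picture viewer there is one more tool, called after "Emit:" in YAML: its name, and indented under it one key for each argument. move_arm: Moves the arm, as the interface text tells. Its arguments: {"type":"object","properties":{"moves":{"type":"array","items":{"type":"array","items":{"type":"number"}}},"grip_force":{"type":"number"}},"required":["moves"]}

```bash
ls; mkdir -p pics; python3 - <<'E'
from workcell import manip, cams
import cv2,numpy as np
o=manip.get_obs();print({k:np.round(v,4).tolist() for k,v in o.items()})
for n in ["scene","side","wrist"]:
    p=cams.camera_params(n);print(n,p)
    cv2.imwrite(f"pics/{n}0.png",cams.camera(n)[:,:,::-1])
a=[cv2.imread(f"pics/{n}0.png") for n in ["scene","wrist"]]
cv2.imwrite("pics/a0.png",cv2.resize(np.vstack(a),(480,600)))
E
```

```text
pics
{'clock': 0.0, 'joint_pos': [-0.0226, 0.3329, -0.0647, 1.461, 0.0216, 1.3499, -0.0885], 'joint_velocities': [-0.0004, -0.0016, -0.0003, -0.0002, -0.0009, -0.0005, -0.0013], 'tau': [0.0005, -62.545, 0.0497, -39.161, 0.0164, 0.0098, -0.0], 'position': [0.6246, 0.0, 0.2305], 'ee_rot': [1.0, 0.0, -0.0008, 0.0], 'ft_force': [0.0621, -0.2886, 0.5166], 'torque': [0.0292, -0.0137, 0.0364], 'grip_width': 1.0003}
scene {'fx': 437.13455514139133, 'fy': 437.13455514139133, 'cx': 322.9042908411113, 'cy': 205.08927301451638, 'dist_coeffs': array([-0.08561629,  0.        ,  0.        ,  0.        ,  0.        ]), 'xyz': array([1.28158507, 0.1320398 , 1.27208329]), 'rotation': array([0.17989333, 0.2263177 , 0.73983609, 0.60750411])}
side {'fx': 379.89286455274436, 'fy': 379.89286455274436, 'cx': 316.26317965487635, 'cy': 196.0107131821226, 'dist_coeffs': array([0.01017399, 0.        , 0.        , 0.        , 0.        ]), 'xyz': array([0.15513353, 0.84932227, 0.7159252 ]), 'rotation': array([-0.07503287,  0.45513109,  0.87105868, -0.1687677 ])}
wrist {'fx': 340.1417766250214, 'fy': 340.1417766250214, 'cx': 315.81540404744135, 'cy': 201.57276550784903, 'dist_coeffs': array([-0.04196825,  0.        ,  0.        ,  0.        ,  0.        ]), 'xyz': array([0.62465024, 0.08168372, 0.37333373]), 'rotation': array([-1.60449764e-01,  4.86494410e-04, -5.65949732e-04,  9.87043726e-01])}
```

View pics/scene0.png

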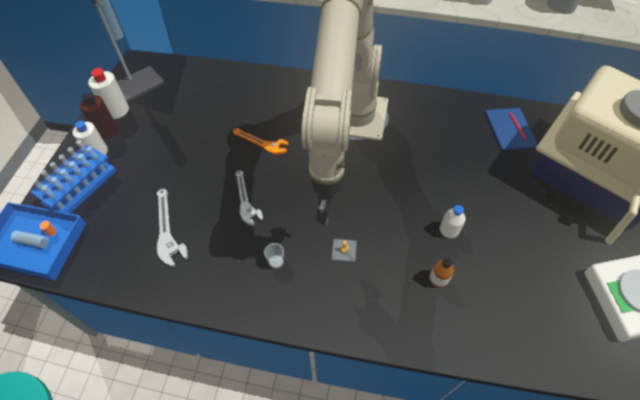

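View pics/wrist0.png

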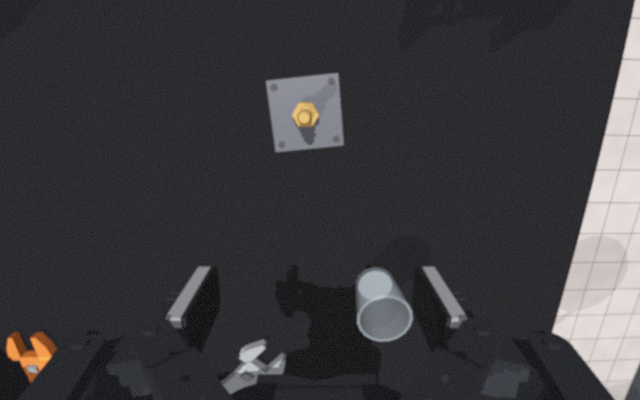

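The scene picture shows three wrenches: orange (265,143), small silver (247,200) and large silver (168,230). The small silver one is meant, since it is the smaller of the two that aren't orange. The nut is on the plate at (345,248), the beaker at (275,255), the white bottle at (452,222) and the amber bottle at (441,272).

```bash
cat > h.py <<'E'
from workcell import manip, cams
import cv2,numpy as np
from scipy.spatial.transform import Rotation as R
def K(p): return np.array([[p['fx'],0,p['cx']],[0,p['fy'],p['cy']],[0,0,1]])
F=np.diag([1.,-1,-1])
def ray2z(p,uv,z):
    uv=np.array(uv,float).reshape(-1,1,2)
    n=cv2.undistortPoints(uv,K(p),p['dist_coeffs']).reshape(-1,2)
    d=np.c_[n,np.ones(len(n))]@F@R.from_quat(p['rotation']).as_matrix().T
    z=np.broadcast_to(z,len(n))
    return p['xyz']+d*((z-p['xyz'][2])/d[:,2])[:,None]
def proj(p,X):
    X=(np.atleast_2d(X)-p['xyz'])@R.from_quat(p['rotation']).as_matrix()@F
    return cv2.projectPoints(X,np.zeros(3),np.zeros(3),K(p),p['dist_coeffs'])[0].reshape(-1,2)
def shot(n,name):
    p=cams.camera_params(n);im=cams.camera(n)[:,:,::-1].copy();cv2.imwrite(f'pics/{name}.png',im);return p,im
def crop(im,x0,y0,x1,y1,s,name):
    c=cv2.resize(im[y0:y1,x0:x1],None,fx=s,fy=s,interpolation=cv2.INTER_CUBIC);cv2.imwrite(f'pics/{name}.png',c)
E
python3 - <<'E'
from h import *
np.set_printoptions(precision=4,suppress=True)
p=cams.camera_params('scene')
for n,uv,z in [('nut',(345,248),.02),('wr head',(250,215),.007),('wr end',(240,173),.007),('jawtip',(262,215),.007),('beaker bottom',(274,264),0),('white base',(451,236),0),('amber base',(438,282),0),('orange',(283,147),0.007),('bigjaw',(183,252),.007)]:
    print(n,ray2z(p,uv,z)[0])
p=cams.camera_params('wrist')
print('nut w',ray2z(p,[(306,116)],.016), 'beaker',ray2z(p,[(376,285)],.0))
im=cv2.imread('pics/scene0.png');crop(im,200,150,370,277,4.5,'c0')
E
```

```text
nut [0.6175 0.0601 0.02  ]
wr head [ 0.5476 -0.2826  0.007 ]
wr end [ 0.3791 -0.3716  0.007 ]
jawtip [ 0.5397 -0.2419  0.007 ]
beaker bottom [ 0.7083 -0.1552  0.    ]
white base [0.4948 0.4005 0.    ]
amber base [0.6704 0.367  0.    ]
orange [ 0.2272 -0.247   0.007 ]
bigjaw [ 0.7289 -0.4592  0.007 ]
nut w [[0.6144 0.0548 0.016 ]] beaker [[ 0.7004 -0.1544  0.    ]]
```

View pics/c0.png

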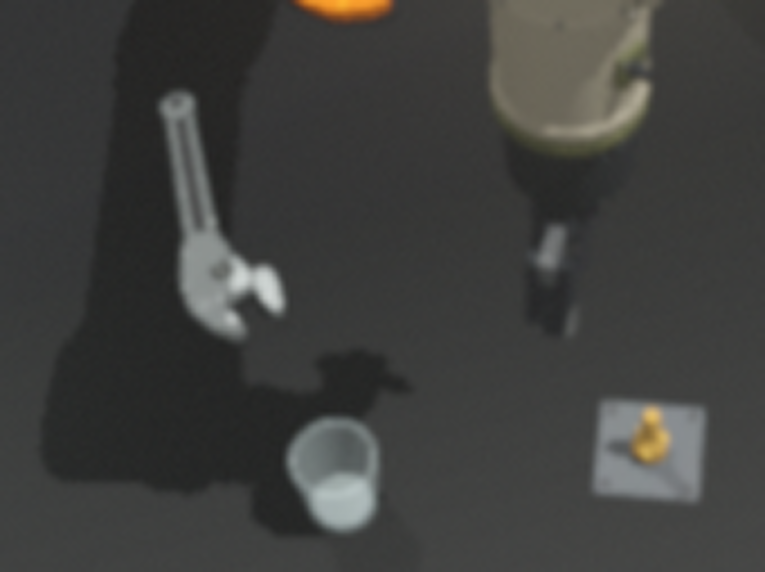

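Crop: small silver wrench confirmed, with its eye at c0 (178,103), the head at (210,270) and the jaws opening down-right at about (260,310). I'll move above its handle with the tool turned so the jaws close across the handle and the camera looks at the head.

Emit:
move_arm:
  moves:
    - [0,0,31,-0.08,0.16,0.015,0.085]
    - [0,0,62,-0.165,0.33,0.03,0.085]
    - [0,0,62,-0.165,0.33,0.03,0.085]
    - [0,0,62,-0.165,0.33,0.03,0.085]
    - [0,0,62,-0.165,0.33,0.03,0.085]
    - [0,0,62,-0.165,0.33,0.03,0.085]
    - [0,0,62,-0.165,0.33,0.03,0.085]
    - [0,0,62,-0.165,0.33,0.03,0.085]
    - [0,0,62,-0.165,0.33,0.03,0.085]
    - [0,0,62,-0.165,0.33,0.03,0.085]

```text
clock: 1.15
position: [0.4604, -0.3292, 0.2011]
ee_rot: [0.858, -0.514, -0.0, -0.0]
ft_force: [0.7, 0.7, -0.3]
grip_width: 0.996
```

```bash
python3 - <<'E'
from h import *
p,im=shot('wrist','w1')
o=manip.get_obs();print(o['clock'],o['position'],o['ee_rot'],o['grip_width'],o['ft_force'])
crop(im,0,0,640,400,1.25,'w1b')
E
```

```text
1.2 [ 0.4609683  -0.32850852  0.20116457] [ 8.57968594e-01 -5.13701977e-01 -1.27128260e-04 -3.92313206e-04] 0.9987952285497896 [-0.63362038 -0.03638011 -0.32952798]
```

View pics/w1b.png

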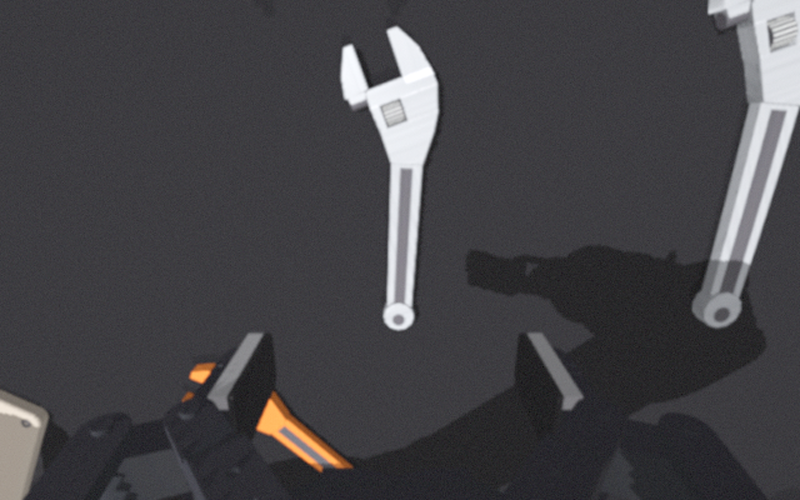

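Wrist view (pixels in the enlarged picture): the eye is centred at (399,316), the worm at (394,112), the fixed jaw's inner tip at (388,30) and the throat corner at (402,77). The larger wrench is at the right and the orange one at the lower left.

```bash
cat >> h.py <<'E'
def fit2(L,W):
    L=np.array(L);W=np.array(W)[:,:2];l=L-L.mean(0);w=W-W.mean(0)
    a=np.arctan2((l[:,0]*w[:,1]-l[:,1]*w[:,0]).sum(),(l*w).sum())
    M=np.array([[np.cos(a),-np.sin(a)],[np.sin(a),np.cos(a)]]);t=W.mean(0)-M@L.mean(0)
    return a,M,t,(W-(L@M.T+t))
E
python3 - <<'E'
from h import *
np.set_printoptions(precision=4,suppress=True)
p=cams.camera_params('wrist')
uv=np.array([(399,316),(394,112),(388,30),(402,77)])/1.25
W=ray2z(p,uv,[.011,.015,.013,.013])
a,M,t,r=fit2([(-.1804,.0681),(-.0215,.015),(.032,0),(0,0)],W)
print(W,np.degrees(a),r*1e3); g=t+M@[-.0862,.0291]; print('grip',g,'throat',t)
o=manip.get_obs();T=R.from_quat(o['ee_rot']).as_matrix()
tx=np.degrees(np.arctan2(T[1,0],T[0,0]))
h=np.degrees(a)+157.5
print('toolx ang',tx,'handle',h,'turn about tool z to make tool y along handle:', (tx-90-h+180)%360-180)
print('shift tool', T.T@(np.r_[g,.0]-o['position']))
E
```

```text
[[ 0.3847 -0.3729  0.011 ]
 [ 0.5317 -0.2896  0.015 ]
 [ 0.5787 -0.2597  0.013 ]
 [ 0.5559 -0.2832  0.013 ]] 48.1106751817568 [[-0.7503 -0.467 ]
 [ 0.608  -0.0018]
 [ 0.8088  0.1072]
 [-0.6666  0.3617]]
grip [ 0.4774 -0.3283] throat [ 0.5566 -0.2836]
toolx ang -61.82146161925614 handle 205.6106751817568 turn about tool z to make tool y along handle: 2.5678631989870837
shift tool [ 0.0077 -0.0144  0.2012]
```

Emit:
move_arm:
  moves:
    - [0,0,2.6,0.0077,-0.0144,0.05,0.05]
    - [0,0,2.6,0.0077,-0.0144,0.1,0.05]
    - [0,0,2.6,0.0077,-0.0144,0.15,0.05]
    - [0,0,2.6,0.0077,-0.0144,0.18,0.05]
    - [0,0,2.6,0.0077,-0.0144,0.192,0.05]
    - [0,0,2.6,0.0077,-0.0144,0.197,0.05]
    - [0,0,2.6,0.0077,-0.0144,0.197,0.05]
    - [0,0,2.6,0.0077,-0.0144,0.197,0.05]

```text
clock: 2.0
position: [0.4777, -0.3305, 0.0062]
ee_rot: [0.845, -0.534, 0.001, -0.0]
ft_force: [0.8, -0.3, 1.0]
grip_width: 0.582
```

Emit:
move_arm:
  moves:
    - [0,0,0,0,0,0,0.0]
    - [0,0,0,0,0,0,0.0]
    - [0,0,0,0,0,0,0.0]
    - [0,0,0,0,0,0,0.0]
    - [0,0,0,0,0,0,0.0]
    - [0,0,0,0,0,0,0.0]
  grip_force: 80

```text
clock: 2.6
position: [0.477, -0.3303, 0.0058]
ee_rot: [0.845, -0.534, 0.001, -0.0]
ft_force: [-1.6, 2.3, 9.6]
grip_width: 0.213
```

Emit:
move_arm:
  moves:
    - [0,0,0,0,0,-0.03,0.0]
    - [0,0,0,0,0,-0.07,0.0]
    - [0,0,0,0,0,-0.115,0.0]
    - [0,0,0,-0.04,-0.02,-0.115,0.0]
    - [0,0,0,-0.08,-0.042,-0.115,0.0]
    - [0,0,0,-0.12,-0.063,-0.115,0.0]
    - [0,0,0,-0.16,-0.085,-0.115,0.0]
    - [0,0,0,-0.2,-0.106,-0.115,0.0]
    - [0,0,0,-0.239,-0.1266,-0.115,0.0]
    - [0,0,0,-0.239,-0.1266,-0.115,0.0]

```text
clock: 3.6
position: [0.4881, -0.053, 0.1193]
ee_rot: [0.848, -0.531, -0.001, -0.001]
ft_force: [0.1, -0.2, -4.4]
grip_width: 0.209
```

```bash
python3 - <<'E'
from h import *
p,im=shot('wrist','w2')
o=manip.get_obs();print(o['clock'],o['position'],o['ee_rot'],o['grip_width'],o['ft_force'])
crop(im,120,0,520,290,2,'w2b')
E
```

```text
3.65 [ 0.48795026 -0.05658297  0.11926114] [ 8.46790326e-01 -5.31926643e-01 -3.63857444e-04 -2.42118024e-04] 0.21050600631060545 [ 0.77377331 -0.29474378 -4.84741352]
```

View pics/w2b.png

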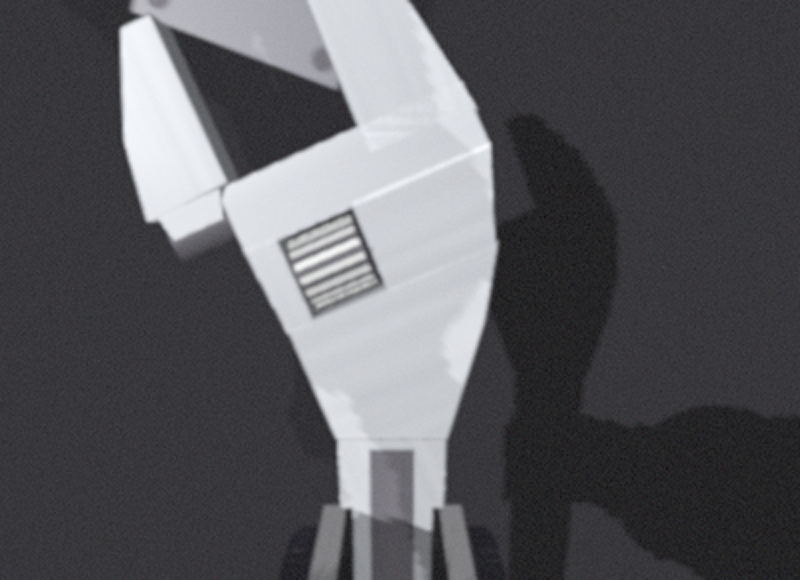

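The wrench is held with its worm at (333,263) in the crop and its throat corner at about (358,126). The nut is hidden beyond the top edge, so I'll shift to bring it into view beside the wrench.

Emit:
move_arm:
  moves:
    - [0,0,0,0.018,-0.04,-0.005,0.0]
    - [0,0,0,0.036,-0.082,-0.01,0.0]
    - [0,0,0,0.036,-0.082,-0.01,0.0]
    - [0,0,0,0.036,-0.082,-0.01,0.0]

```text
clock: 4.05
position: [0.5776, -0.0584, 0.1284]
ee_rot: [0.845, -0.535, -0.001, 0.001]
ft_force: [-1.1, -0.7, -3.8]
grip_width: 0.206
```

```bash
python3 - <<'E'
from h import *
p,im=shot('wrist','w3')
o=manip.get_obs();print(o['clock'],o['position'],o['ee_rot'],o['grip_width'],o['ft_force'])
np.savez('w3',**{k:np.asarray(v) for k,v in p.items()},pos=o['position'],q=o['ee_rot'])
u=proj(p,[[.6144,.0548,.016]])[0].round().astype(int);print(u)
x=max(u[0]-100,0);y=max(u[1]-75,0);print(x,y)
crop(im,x,y,x+200,y+150,4,'w3b')
E
```

```text
4.1 [ 0.57683022 -0.05841426  0.1285498 ] [ 8.44903393e-01 -5.34917968e-01 -6.58955868e-04  7.67656484e-04] 0.20594093969155577 [-1.38267357  0.34892902 -4.66479727]
[196  89]
96 14
```

View pics/w3b.png

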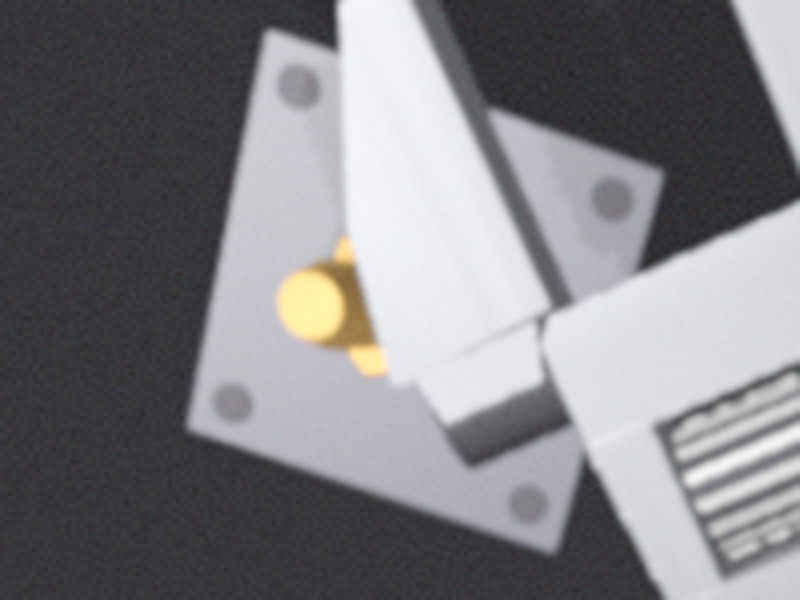

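The nut is half hidden behind the moving jaw. The plate corners are at (265,28), (662,172), (555,552) and (188,430), and the barb top is at (311,304). I'll shift 40 mm further so the nut is in the open.

Emit:
move_arm:
  moves:
    - [0,0,0,0.04,-0.005,0.0,0.0]
    - [0,0,0,0.04,-0.005,0,0.0]
    - [0,0,0,0.04,-0.005,0,0.0]

```text
clock: 4.4
position: [0.5983, -0.0931, 0.1292]
ee_rot: [0.844, -0.536, -0.0, 0.0]
ft_force: [-0.8, 0.3, -5.1]
grip_width: 0.211
```

```bash
python3 - <<'E'
from h import *
np.set_printoptions(precision=4,suppress=True)
z=np.load('w3.npz');p3={k:z[k] for k in z.files}
pc=np.array([(265,28),(662,172),(555,552),(188,430)])/4+[96,14]
W=ray2z(p3,pc,0.);d1=W[2]-W[0];d2=W[3]-W[1]
s=np.linalg.solve(np.c_[d1[:2],-d2[:2]],(W[1]-W[0])[:2]);print('plate',W[:,:2],'c',W.mean(0),(W[0]+s[0]*d1))
print('sides',[np.linalg.norm(W[i]-W[i-1]) for i in range(4)])
print('barb',ray2z(p3,[np.array([311,304])/4+[96,14]],.052))
p,im=shot('wrist','w4')
o=manip.get_obs();print(o['clock'],o['position'],o['ee_rot'])
np.savez('w4',**{k:np.asarray(v) for k,v in p.items()},pos=o['position'],q=o['ee_rot'])
u=proj(p,[[.6144,.0548,.016]])[0].round().astype(int)
x=max(u[0]-40,0);y=max(u[1]-40,0);print(x,y)
crop(im,x,y,x+80,y+75,8,'w4b')
# in hand from w2 picture pose
T=R.from_quat([.8467903,-.5319266,-.00036,-.00024]).as_matrix();pos=np.array([.48795,-.05658,.11926])
E
```

```text
plate [[0.6466 0.0979]
 [0.6541 0.0226]
 [0.5792 0.0148]
 [0.5711 0.0897]] c [0.6127 0.0563 0.    ] [0.6127 0.0561 0.    ]
sides [np.float64(0.07590574292492916), np.float64(0.07567439351120987), np.float64(0.07524987233483162), np.float64(0.07529546199651209)]
barb [[0.6131 0.056  0.052 ]]
4.45 [ 0.5983 -0.0918  0.1292] [ 0.8449 -0.5349 -0.0003  0.0002]
102 56
```

View pics/w4b.png

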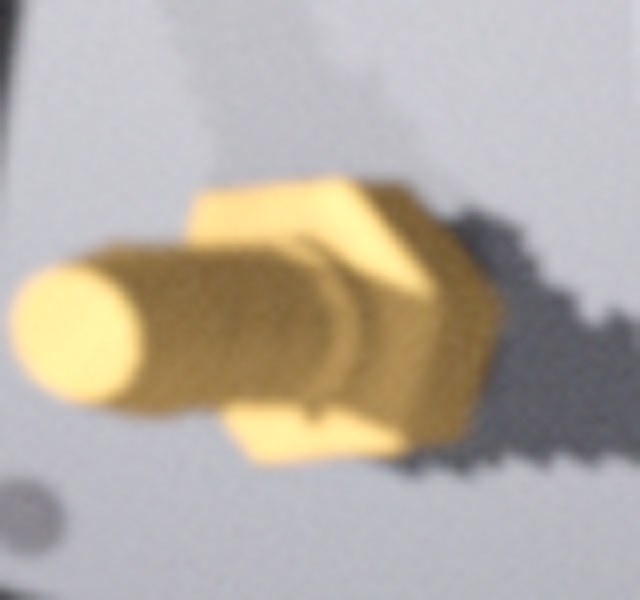

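The nut's top corners show at about (198,190), (345,178), (437,297), (410,443) and (262,463) in this crop. Next I'll work out the hex angle and the in-hand wrench pose.

```bash
python3 - <<'E'
from h import *
np.set_printoptions(precision=4,suppress=True)
z=np.load('w4.npz');p4={k:z[k] for k in z.files}
c=np.array([(345,178),(437,297),(410,443),(262,463)])/8+[102,56]
W=ray2z(p4,c,.016)[:,:2]
k=[0,1,2,3]
L=[(.01386*np.cos(-i*np.pi/3),.01386*np.sin(-i*np.pi/3)) for i in k]
a,M,t,r=fit2(L,W);print(W,'corner ang',np.degrees(a)%60,'centre',t,r*1e3)
# wrench in tool frame from w2, w1-known geometry
o=dict(pos=[.48795,-.05658,.11926],q=[.8467903,-.5319266,-.00036385,-.00024])
p=cams.camera_params('wrist');ob=manip.get_obs()
T=R.from_quat(ob['ee_rot']).as_matrix()
q=dict(p);q['xyz']=T.T@(p['xyz']-ob['position']);q['rotation']=(R.from_matrix(T.T)*R.from_quat(p['rotation'])).as_quat()
uv=np.array([(333,263),(358,126),(337,438),(448,438),(240,180)])/2+[120,0]
m=-.0007
# in tool frame z down; heights -> tool z
X=ray2z(q,uv,[m-.0085,m-.0065,m-.0045,m-.0045,m-.0065])
print('tool-frame pts mm',X*1e3)
X2=X.copy();X2[:,1]*=-1   # mirror to (x,-y) right-handed seen from above
hx=(X2[2]+X2[3])/2
# axis of handle in mirrored frame is -y when aligned (tool y = outward). 
a2,M2,t2,r2=fit2([(-.0215,.015),(0,0)],X2[:2]);print('wrench ang in tool(x,-y)',np.degrees(a2),'throat',t2,r2*1e3)
print('handle width',np.linalg.norm(X2[2]-X2[3]),'mid',hx)
for nm,gp in [('pred handle mid along', None)]:
    d=M2.T@(hx[:2]-t2);print('handle mid in wrench frame',d*1e3, 'line perp', (np.array([d[0]+.0862,d[1]-.0291])@[.383,.924])*1e3)
d=M2.T@(X2[4][:2]-t2);print('jaw root in wrench',d*1e3)
E
```

```text
[[0.6269 0.0561]
 [0.6205 0.0454]
 [0.607  0.0438]
 [0.5995 0.056 ]] corner ang 1.8546696440868482 centre [0.6133 0.0563] [[-0.2251 -0.634 ]
 [-0.0936  0.8241]
 [ 0.2691 -0.2991]
 [ 0.0495  0.109 ]]
tool-frame pts mm [[-11.6697 -65.5648  -9.2   ]
 [ -6.5216 -90.5933  -7.2   ]
 [-12.1931 -27.6003  -5.2   ]
 [ 11.8846 -27.5701  -5.2   ]
 [-29.156  -81.0612  -7.2   ]]
wrench ang in tool(x,-y) 113.27930138736204 throat [-0.0065  0.0909] [[ 0.0668  0.3247]
 [-0.0668 -0.3247]]
handle width 0.024077714126440154 mid [-0.0002  0.0276 -0.0052]
handle mid in wrench frame [-60.6669  19.2424] line perp 0.6707295378603744
jaw root in wrench [-0.0825 24.7486]
```

```bash
cat >> h.py <<'E'
NUT=np.array([.6130,.0561])
def tcp_for(wx,nx,ny):  # wx deg; nut at (nx,ny) mm in wrench frame, grip at TCP
    a=np.radians(wx);M=np.array([[np.cos(a),-np.sin(a)],[np.sin(a),np.cos(a)]])
    return NUT+M@(np.array([-86.2-nx,29.1-ny])*1e-3)
def rel(target,toolx):
    o=manip.get_obs();T=R.from_quat(o['ee_rot']).as_matrix()
    tx=np.degrees(np.arctan2(T[1,0],T[0,0]))
    return (tx-toolx+180)%360-180, T.T@(np.asarray(target)-o['position'])
E
python3 - <<'E'
from h import *
np.set_printoptions(precision=4,suppress=True)
wx=61.9
for nx in (56,14.5): print(nx,tcp_for(wx,nx,13.1),rel(np.r_[tcp_for(wx,nx,13.1),.08],wx-112.5))
E
```

```text
56 [ 0.5319 -0.0618] (np.float64(-14.08008555964787), array([-0.0555,  0.0472,  0.0493]))
14.5 [ 0.5515 -0.0252] (np.float64(-14.08008555964787), array([-0.0802,  0.0138,  0.0493]))
```

Emit:
move_arm:
  moves:
    - [0,0,-7,-0.0275,0.0236,0,0]
    - [0,0,-14.1,-0.0555,0.0472,0,0]
    - [0,0,-14.1,-0.0555,0.0472,0.04,0]
    - [0,0,-14.1,-0.0555,0.0472,0.08,0]
    - [0,0,-14.1,-0.0555,0.0472,0.1,0]
    - [0,0,-14.1,-0.0555,0.0472,0.11,0]
    - [0,0,-14.1,-0.0555,0.0472,0.11,0]
    - [0,0,-14.1,-0.0555,0.0472,0.11,0]

```text
clock: 5.25
position: [0.5336, -0.0611, 0.0205]
ee_rot: [0.904, -0.426, 0.001, -0.0]
ft_force: [-0.0, -0.6, -4.8]
grip_width: 0.209
```

```bash
python3 - <<'E'
from h import *
np.set_printoptions(precision=4,suppress=True)
wx=61.9
o=manip.get_obs();print(o['clock'],o['position'],o['ft_force'])
for nx in (56,14.5): print(nx,tcp_for(wx,nx,13.1),rel(np.r_[tcp_for(wx,nx,13.1),.007],wx-112.5))
E
```

```text
5.25 [ 0.5336 -0.0611  0.0205] [-0.0447 -0.6191 -4.7703]
56 [ 0.5319 -0.0618] (np.float64(0.11055115598480825), array([-0.0006,  0.0018,  0.0135]))
14.5 [ 0.5515 -0.0252] (np.float64(0.11055115598480825), array([-0.0164, -0.0366,  0.0136]))
```

Emit:
move_arm:
  moves:
    - [0,0,0,-0.0006,0.0018,0.008,0]
    - [0,0,0,-0.0006,0.0018,0.012,0]
    - [0,0,0,-0.0006,0.0018,0.0135,0]
    - [0,0,0,-0.0006,0.0018,0.0135,0]
    - [0,0,0,-0.0006,0.0018,0.0135,0]

```text
clock: 5.75
position: [0.5313, -0.062, 0.006]
ee_rot: [0.904, -0.427, 0.0, -0.0]
ft_force: [-0.9, -0.1, -3.8]
grip_width: 0.206
```

```bash
python3 - <<'E'
from h import *
np.set_printoptions(precision=4,suppress=True)
wx=61.9
o=manip.get_obs();print(o['clock'],o['position'],o['ft_force'],o['torque'])
for nx in (56,14.5): print(nx,rel(np.r_[tcp_for(wx,nx,13.1),.007],wx-112.5))
p,im=shot('wrist','w5');crop(im,140,0,460,200,2.5,'w5b')
E
```

```text
5.75 [ 0.5313 -0.062   0.006 ] [-0.9081 -0.1101 -3.7711] [-0.0807  0.0726  0.0111]
56 (np.float64(0.09666675179954609), array([ 0.0002, -0.0006, -0.001 ]))
14.5 (np.float64(0.09666675179954609), array([-0.0156, -0.0389, -0.001 ]))
```

View pics/w5b.png

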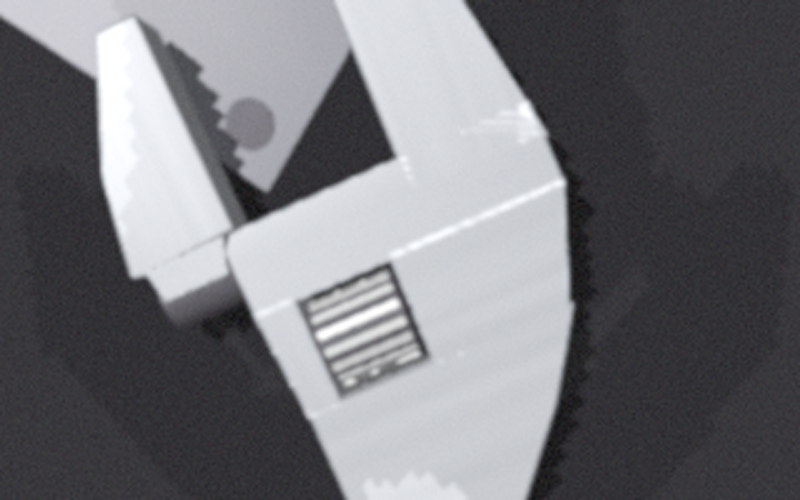

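The jaws are flat over the plate edge and pointing at the nut, which is beyond the picture's top edge. Sliding on now.

Emit:
move_arm:
  moves:
    - [0,0,0,-0.0024,-0.006,-0.0005,0]
    - [0,0,0,-0.0048,-0.012,-0.0005,0]
    - [0,0,0,-0.0072,-0.018,-0.0005,0]
    - [0,0,0,-0.0096,-0.024,-0.0005,0]
    - [0,0,0,-0.0112,-0.028,-0.0005,0]
    - [0,0,0,-0.0128,-0.032,-0.0005,0]
    - [0,0,0,-0.0128,-0.032,-0.0005,0]

```text
clock: 6.5
position: [0.5482, -0.0309, 0.0064]
ee_rot: [0.905, -0.426, 0.0, -0.0]
ft_force: [0.6, 1.1, -3.5]
grip_width: 0.206
```

```bash
python3 - <<'E'
from h import *
np.set_printoptions(precision=4,suppress=True)
wx=61.9
o=manip.get_obs();print(o['clock'],o['position'],o['ft_force'],o['torque'])
print(rel(np.r_[tcp_for(wx,14.5,13.1),.007],wx-112.5))
E
```

```text
6.5 [ 0.5482 -0.0309  0.0064] [ 0.5803  1.0679 -3.4611] [ 0.0851 -0.1752  0.0232]
(np.float64(0.14982734748676307), array([-0.0023, -0.0061, -0.0006]))
```

No resistance yet, so I'll go on for the last 6 mm and a little more until the throat touches.

Emit:
move_arm:
  moves:
    - [0,0,0,-0.0012,-0.003,0,0]
    - [0,0,0,-0.0021,-0.0055,0,0]
    - [0,0,0,-0.0021,-0.0055,0,0]
    - [0,0,0,-0.0021,-0.0055,0,0]

```text
clock: 6.9
position: [0.5507, -0.0265, 0.0063]
ee_rot: [0.904, -0.427, 0.0, -0.0]
ft_force: [0.4, -0.5, -5.5]
grip_width: 0.207
```

```bash
python3 - <<'E'
from h import *
np.set_printoptions(precision=4,suppress=True)
wx=61.9
o=manip.get_obs();print(o['clock'],o['position'],o['ft_force'],o['torque'])
print(rel(np.r_[tcp_for(wx,14.5,13.1),.007],wx-112.5))
p,im=shot('wrist','w6');crop(im,140,0,460,200,2.5,'w6b')
E
```

```text
6.9 [ 0.5507 -0.0265  0.0063] [ 0.3734 -0.4939 -5.4603] [ 0.0872 -0.0468 -0.0159]
(np.float64(0.10830034181259407), array([-0.0005, -0.0014, -0.0007]))
```

View pics/w6b.png

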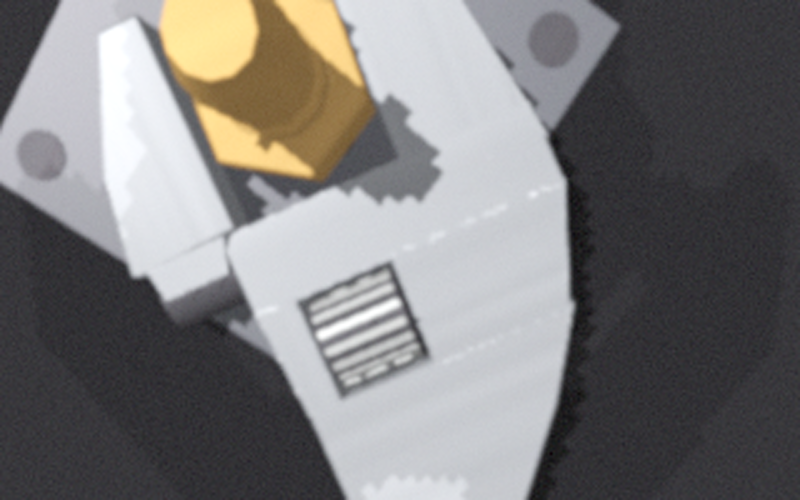

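The nut sits between the jaws with its flats about parallel to them; its lower corner is at (320,180), 2–3 mm short of the throat. I'll push 1.5 mm further in, set the wrench down and release.

Emit:
move_arm:
  moves:
    - [0,0,0,-0.0005,-0.0015,0.0,0]
    - [0,0,0,-0.0005,-0.0015,0.0005,0]
    - [0,0,0,-0.0005,-0.0015,0.0005,0.01]
    - [0,0,0,-0.0005,-0.0015,0.0005,0.04]
    - [0,0,0,-0.0005,-0.0015,0.0005,0.04]
    - [0,0,0,-0.0005,-0.0015,0.0005,0.04]
    - [0,0,0,-0.0005,-0.0015,-0.005,0.04]
    - [0,0,0,-0.0005,-0.0015,-0.03,0.04]
    - [0,0,0,-0.0005,-0.0015,-0.06,0.02]
    - [0,0,0,-0.0005,-0.0015,-0.06,0.0]

```text
clock: 7.95
position: [0.5542, -0.0253, 0.0707]
ee_rot: [0.904, -0.427, 0.003, -0.002]
ft_force: [0.5, 0.4, 0.4]
grip_width: 0.136
```

```bash
python3 - <<'E'
from h import *
np.set_printoptions(precision=4,suppress=True)
wx=61.9
o=manip.get_obs();print(o['clock'],o['position'],o['ft_force'],o['torque'],o['grip_width'])
a=np.radians(wx);M=np.array([[np.cos(a),-np.sin(a)],[np.sin(a),np.cos(a)]])
for d in [(-.0215-.0145,.015-.0131),(-.0215-.0145-.008,.015-.0131)]: print(rel(np.r_[NUT+M@d,.02],wx-90))
E
```

```text
7.95 [ 0.5542 -0.0253  0.0707] [0.4686 0.3894 0.4327] [-0.0244 -0.0134 -0.0303] 0.13596048714930217
(np.float64(-22.409953960977248), array([-0.0137, -0.0628,  0.051 ]))
(np.float64(-22.409953960977248), array([-0.0106, -0.0554,  0.051 ]))
```

Emit:
move_arm:
  moves:
    - [0,0,-8,-0.003,-0.018,0.0,0]
    - [0,0,-16,-0.006,-0.036,0.0,0]
    - [0,0,-22.4,-0.0098,-0.0536,0.01,0]
    - [0,0,-22.4,-0.0098,-0.0536,0.03,0]
    - [0,0,-22.4,-0.0098,-0.0536,0.045,0]
    - [0,0,-22.4,-0.0098,-0.0536,0.048,0]
    - [0,0,-22.4,-0.0098,-0.0536,0.048,0]
    - [0,0,-22.4,-0.0098,-0.0536,0.048,0]
  grip_force: 40

```text
clock: 8.75
position: [0.587, 0.0161, 0.0191]
ee_rot: [0.97, -0.243, 0.0, -0.0]
ft_force: [0.2, 0.1, -0.5]
grip_width: -0.001
```

```bash
python3 - <<'E'
from h import *
np.set_printoptions(precision=4,suppress=True)
wx=61.9
o=manip.get_obs();print(o['clock'],o['position'],o['ft_force'],o['torque'],o['grip_width'])
a=np.radians(wx);M=np.array([[np.cos(a),-np.sin(a)],[np.sin(a),np.cos(a)]])
for x in (-.010,.007): print(x,rel(np.r_[NUT+M@(-.0215-.0145+x,.015-.0131),.015],wx-90))
p,im=shot('wrist','w7');u=proj(p,np.r_[NUT,.016])[0];print(u);crop(im,int(u[0])-150,max(0,int(u[1])-60),int(u[0])+150,max(0,int(u[1])-60)+225,2.6,'w7b')
E
```

```text
8.75 [0.587  0.0161 0.0191] [ 0.2044  0.0584 -0.5299] [-0.0304  0.0079 -0.06  ] -0.0011011059845371343
-0.01 (np.float64(-0.03885958426442926), array([ 0.0022, -0.0016,  0.0041]))
0.007 (np.float64(-0.03885958426442926), array([ 0.0022, -0.0186,  0.0041]))
[325.6503 169.8468]
```

View pics/w7b.png

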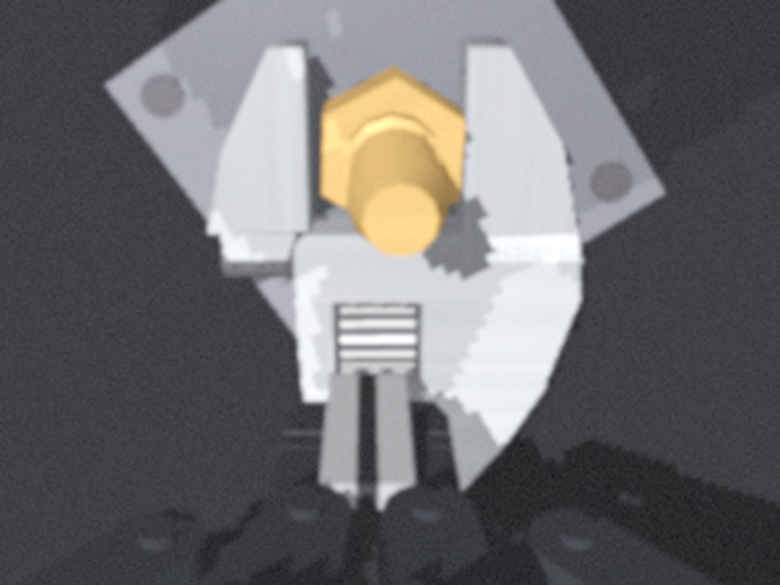

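Clear view: the jaws straddle the nut with parallel flats, the nut is near the fixed (right) jaw, and the left gap is about 3 mm. The worm is centred at (378,338) and the fingertips' front edge is at row 373, just behind it.

```bash
python3 - <<'E'
from h import *
np.set_printoptions(precision=4,suppress=True)
o=manip.get_obs();T=R.from_quat(o['ee_rot']).as_matrix();p=cams.camera_params('wrist')
f=lambda u,z:(T.T@(ray2z(p,np.array([u])/2.6+[175,109],z)[0]-o['position']))*1e3
for n,u,z in [('worm',(378,338),.015),('tipL',(328,373),.0191),('tipR',(410,375),.0191),('throat corner',(465,237),.013),('jaw L face',(307,150),.013),('jaw R face',(466,130),.013),('nutL',(321,160),.016),('nutR',(465,160),.016),('corner top',(393,68),.016)]:
    print(n,f(u,z))
E
```

```text
worm [  1.8642 -13.8554   4.2512]
tipL [-7.1462 -8.8804  0.1369]
tipR [ 7.576  -8.4499  0.1547]
throat corner [ 17.2771 -32.516    6.2821]
jaw L face [-10.4115 -48.3003   6.2584]
jaw R face [ 16.8045 -51.7447   6.2939]
nutL [ -7.8788 -47.2415   3.2608]
nutR [ 16.4635 -47.207    3.2906]
corner top [  4.1645 -62.6399   3.2855]
```

Emit:
move_arm:
  moves:
    - [0,0,0,0.0019,-0.0069,0.0,0]
    - [0,0,0,0.0019,-0.0069,0.002,0]
    - [0,0,0,0.0019,-0.0069,0.003,0]
    - [0,0,0,0.0019,-0.0069,0.0037,0]
    - [0,0,0,0.0019,-0.0069,0.0042,0]
    - [0,0,0,0.0019,-0.0069,0.0042,0]

```text
clock: 9.4
position: [0.5918, 0.0219, 0.0149]
ee_rot: [0.97, -0.243, 0.0, -0.0]
ft_force: [-3.2, 0.2, 8.4]
grip_width: -0.003
```

Emit:
move_arm:
  moves:
    - [0,0,0,0,-0.002,0.0,0]
    - [0,0,0,0,-0.004,0.0,0]
    - [0,0,0,0,-0.006,0.0,0]
    - [0,0,0,0,-0.008,0,0]

```text
clock: 9.8
position: [0.5949, 0.0276, 0.0149]
ee_rot: [0.97, -0.243, -0.0, 0.001]
ft_force: [-5.6, -2.0, 11.5]
grip_width: 0.001
```

Emit:
move_arm:
  moves:
    - [0,0,0,0,-0.002,0.0,0]
    - [0,0,0,0,-0.004,0.0,0]
    - [0,0,0,0,-0.006,0.0,0]
    - [0,0,0,0,-0.007,0,0]

```text
clock: 10.2
position: [0.5987, 0.0342, 0.0147]
ee_rot: [0.97, -0.243, 0.0, 0.0]
ft_force: [-1.7, -1.1, 3.0]
grip_width: -0.002
```

Emit:
move_arm:
  moves:
    - [0,0,0,0,0,-0.004,0]
    - [0,0,0,0,0.008,-0.006,0]
    - [0,0,0,0,0.015,-0.006,0]
    - [0,0,0,0,0.015,-0.004,0]
    - [0,0,0,0,0.015,-0.004,0]
    - [0,0,0,0,0.015,-0.004,0]

```text
clock: 10.8
position: [0.5914, 0.0217, 0.0179]
ee_rot: [0.97, -0.243, -0.0, -0.0]
ft_force: [0.6, -0.5, -0.5]
grip_width: 0.0
```

```bash
python3 - <<'E'
from h import *
o=manip.get_obs();print(o['clock'],o['position'],o['ft_force'])
p,im=shot('wrist','w8');crop(im,175,109,475,334,2.6,'w8b')
E
```

```text
10.8 [0.59141258 0.02173355 0.01792935] [ 0.62100833 -0.4904517  -0.48019838]
```

View pics/w8b.png

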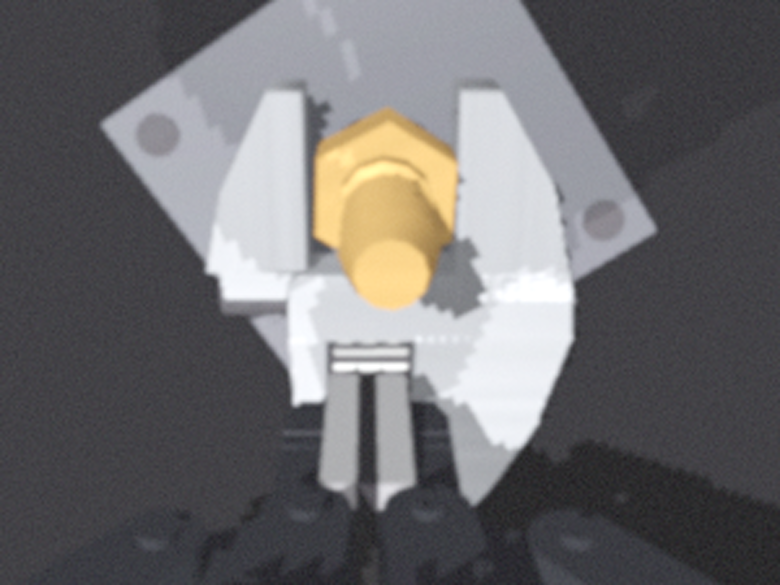

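The gap has closed to about 154 px against 159 before (~26.3 mm), as expected for a 13 mm roll. The worm works, so on with further strokes.

Emit:
move_arm:
  moves:
    - [0,0,0,0,0,0.002,0]
    - [0,0,0,0,0,0.0035,0]
    - [0,0,0,0,0,0.004,0]
    - [0,0,0,0,0,0.004,0]
    - [0,0,0,0,-0.002,0.004,0]
    - [0,0,0,0,-0.004,0.004,0]
    - [0,0,0,0,-0.006,0.004,0]
    - [0,0,0,0,-0.008,0.004,0]
    - [0,0,0,0,-0.01,0.004,0]
    - [0,0,0,0,-0.012,0.004,0]

```text
clock: 11.85
position: [0.5969, 0.0314, 0.0148]
ee_rot: [0.97, -0.243, -0.0, 0.001]
ft_force: [-7.1, -2.4, 12.0]
grip_width: 0.002
```

Emit:
move_arm:
  moves:
    - [0,0,0,0,-0.001,0,0]
    - [0,0,0,0,0,-0.004,0]
    - [0,0,0,0,0.006,-0.006,0]
    - [0,0,0,0,0.0125,-0.006,0]
    - [0,0,0,0,0.0125,-0.004,0]
    - [0,0,0,0,0.0125,-0.004,0]
    - [0,0,0,0,0.0125,-0.004,0]

```text
clock: 12.55
position: [0.5912, 0.0213, 0.0179]
ee_rot: [0.97, -0.243, -0.0, -0.0]
ft_force: [-0.2, 0.1, -0.9]
grip_width: 0.0
```

Emit:
move_arm:
  moves:
    - [0,0,0,0,0,0.002,0]
    - [0,0,0,0,0,0.0035,0]
    - [0,0,0,0,0,0.004,0]
    - [0,0,0,0,0,0.004,0]
    - [0,0,0,0,-0.002,0.004,0]
    - [0,0,0,0,-0.004,0.004,0]
    - [0,0,0,0,-0.006,0.004,0]
    - [0,0,0,0,-0.008,0.004,0]
    - [0,0,0,0,-0.01,0.004,0]
    - [0,0,0,0,-0.012,0.004,0]

```text
clock: 13.55
position: [0.5966, 0.031, 0.0149]
ee_rot: [0.97, -0.243, -0.0, 0.001]
ft_force: [-6.7, -3.1, 12.1]
grip_width: 0.003
```

Emit:
move_arm:
  moves:
    - [0,0,0,0,-0.001,0,0]
    - [0,0,0,0,0,-0.004,0]
    - [0,0,0,0,0.006,-0.006,0]
    - [0,0,0,0,0.0125,-0.006,0]
    - [0,0,0,0,0.0125,-0.004,0]
    - [0,0,0,0,0.0125,-0.004,0]
    - [0,0,0,0,0.0125,-0.004,0]

```text
clock: 14.25
position: [0.591, 0.0209, 0.0179]
ee_rot: [0.97, -0.243, -0.0, -0.0]
ft_force: [0.2, 1.0, -0.0]
grip_width: -0.001
```

```bash
python3 - <<'E'
from h import *
o=manip.get_obs();print(o['clock'],o['position'],o['ft_force'])
p,im=shot('wrist','w9')
a=cv2.imread('pics/w8.png')
for n,i in (('w8',a),('w9',im)):
    r=i[165:205].astype(float).mean(2).mean(0)  # placeholder rows
    for row in (160,170,180,190):
        g=cv2.resize(i[row-2:row+3,255:365].astype(np.float32).mean((0,2),keepdims=False).reshape(1,-1),(110,1))[0]
        sat=(i[row-2:row+3,255:365].max(2).astype(int)-i[row-2:row+3,255:365].min(2)).mean(0)
        print(n,row,'gold',255+np.where(sat>60)[0][[0,-1]],'gray',g.astype(int)[20:105].tolist() if row==180 else '')
E
```

```text
14.25 [0.59096652 0.02087281 0.01790023] [ 0.22994992  0.96337423 -0.02653837]
w8 160 gold [306 338] gray 
w8 170 gold [296 349] gray 
w8 180 gold [296 350] gray [222, 221, 220, 220, 219, 221, 222, 223, 224, 225, 224, 222, 221, 221, 219, 214, 194, 156, 118, 100, 119, 159, 188, 199, 201, 201, 201, 202, 202, 203, 202, 199, 199, 203, 209, 209, 205, 200, 193, 190, 187, 185, 184, 182, 182, 181, 178, 179, 177, 176, 174, 171, 169, 168, 167, 167, 165, 163, 159, 154, 154, 166, 181, 190, 194, 199, 203, 206, 204, 205, 205, 205, 205, 204, 196, 185, 185, 196, 208, 216, 219, 219, 220, 220, 221]
w8 190 gold [296 349] gray 
w9 160 gold [301 341] gray 
w9 170 gold [297 350] gray 
w9 180 gold [296 350] gray [220, 220, 220, 220, 219, 220, 218, 218, 219, 220, 222, 222, 223, 223, 222, 220, 220, 219, 217, 208, 187, 176, 189, 200, 201, 202, 201, 202, 203, 203, 202, 205, 209, 206, 201, 194, 189, 184, 181, 182, 182, 182, 181, 181, 180, 180, 179, 177, 176, 175, 172, 169, 167, 167, 167, 166, 164, 161, 156, 150, 145, 149, 159, 173, 187, 196, 201, 204, 204, 204, 203, 203, 204, 202, 192, 184, 194, 210, 218, 219, 219, 218, 219, 219, 219]
w9 190 gold [296 349] gray
```

Emit:
move_arm:
  moves:
    - [0,0,0,0,0,0.002,0]
    - [0,0,0,0,0,0.0035,0]
    - [0,0,0,0,0,0.004,0]
    - [0,0,0,0,0,0.004,0]
    - [0,0,0,0,-0.002,0.004,0]
    - [0,0,0,0,-0.004,0.004,0]
    - [0,0,0,0,-0.006,0.004,0]
    - [0,0,0,0,-0.008,0.004,0]
    - [0,0,0,0,-0.01,0.004,0]
    - [0,0,0,0,-0.012,0.004,0]

```text
clock: 15.3
position: [0.5962, 0.0304, 0.0148]
ee_rot: [0.97, -0.243, -0.0, 0.001]
ft_force: [-7.2, -3.0, 13.2]
grip_width: -0.001
```

Emit:
move_arm:
  moves:
    - [0,0,0,0,-0.001,0,0]
    - [0,0,0,0,0,-0.004,0]
    - [0,0,0,0,0.006,-0.006,0]
    - [0,0,0,0,0.0125,-0.006,0]
    - [0,0,0,0,0.0125,-0.004,0]
    - [0,0,0,0,0.0125,-0.004,0]
    - [0,0,0,0,0.0125,-0.004,0]

```text
clock: 16.0
position: [0.5907, 0.0204, 0.0179]
ee_rot: [0.97, -0.243, -0.0, -0.0]
ft_force: [-0.6, -0.5, -0.4]
grip_width: 0.002
```

```bash
python3 - <<'E'
from h import *
o=manip.get_obs();print(o['clock'],o['position'],o['ft_force'])
p,im=shot('wrist','w10')
for n in ('w8','w9','w10'):
    i=cv2.imread(f'pics/{n}.png')
    for row in (170,180,190): print(n,row,i[row-2:row+3,285:360].astype(float).mean((0,2)).astype(int)[:18].tolist(),i[row-2:row+3,345:360].astype(float).mean((0,2)).astype(int).tolist())
E
```

```text
16.0 [0.5907343  0.02043093 0.01791657] [-0.64803513 -0.52542421 -0.39677234]
w8 170 [223, 223, 222, 221, 221, 214, 187, 144, 110, 96, 108, 144, 173, 188, 196, 203, 208, 209] [194, 188, 179, 171, 164, 172, 195, 213, 220, 221, 220, 219, 219, 220, 220]
w8 180 [224, 222, 221, 221, 219, 214, 194, 156, 118, 100, 119, 159, 188, 199, 201, 201, 201, 202] [205, 205, 205, 204, 196, 185, 185, 196, 208, 216, 219, 219, 220, 220, 221]
w8 190 [223, 223, 221, 219, 219, 216, 204, 171, 129, 104, 126, 165, 193, 203, 205, 204, 203, 204] [192, 201, 202, 196, 182, 186, 207, 219, 222, 220, 219, 219, 219, 220, 220]
w9 170 [222, 223, 223, 224, 222, 221, 220, 220, 216, 202, 176, 168, 186, 199, 201, 202, 202, 202] [202, 201, 200, 197, 189, 184, 193, 209, 220, 220, 219, 218, 218, 219, 220]
w9 180 [222, 222, 223, 223, 222, 220, 220, 219, 217, 208, 187, 176, 189, 200, 201, 202, 201, 202] [203, 203, 204, 202, 192, 184, 194, 210, 218, 219, 219, 218, 219, 219, 219]
w9 190 [221, 222, 222, 222, 221, 220, 220, 218, 218, 210, 193, 184, 193, 200, 203, 202, 202, 203] [162, 184, 196, 194, 178, 181, 205, 219, 220, 219, 218, 218, 218, 218, 218]
w10 170 [222, 224, 223, 223, 223, 222, 222, 220, 219, 213, 196, 184, 191, 199, 201, 203, 207, 211] [202, 203, 203, 202, 197, 192, 195, 209, 217, 219, 219, 218, 219, 219, 220]
w10 180 [221, 222, 223, 223, 222, 222, 220, 220, 218, 214, 203, 193, 196, 200, 203, 203, 203, 204] [203, 203, 203, 200, 193, 181, 188, 208, 218, 219, 218, 218, 218, 219, 219]
w10 190 [220, 221, 222, 223, 222, 221, 220, 218, 218, 213, 204, 196, 198, 201, 202, 203, 202, 203] [148, 172, 190, 193, 193, 204, 216, 220, 219, 218, 217, 218, 218, 218, 219]
```

The left gap barely changed in this stroke (the dark gap line at the moving jaw has nearly gone), so the worm has stalled and the jaws fit. Next I'll lift, go back along the handle, and straddle it with one finger ready to push.

```bash
python3 - <<'E'
from h import *
np.set_printoptions(precision=4,suppress=True)
wx=61.9;a=np.radians(wx);M=np.array([[np.cos(a),-np.sin(a)],[np.sin(a),np.cos(a)]])
P=NUT+M@(np.array([-127.8-14.5,46.3-12])*1e-3);print(P)
print(rel(np.r_[P,.07],wx-112.5))
t=np.radians(wx-112.5);T=np.array([[np.cos(t),np.sin(t)],[np.sin(t),-np.cos(t)]])
c=T.T@(NUT-P);print('nut in tool',c)
for th in range(2,47,2):
    q=np.radians(th);Rz=np.array([[np.cos(q),-np.sin(q)],[np.sin(q),np.cos(q)]]);print(th,(c-Rz@c).round(4))
E
```

```text
[ 0.5157 -0.0533]
(np.float64(22.516865974890692), array([-0.0315,  0.1004, -0.052 ]))
nut in tool [-0.0228 -0.1446]
2 [-0.0051  0.0007]
4 [-0.0101  0.0012]
6 [-0.0152  0.0016]
8 [-0.0203  0.0018]
10 [-0.0255  0.0018]
12 [-0.0306  0.0016]
14 [-0.0357  0.0012]
16 [-0.0407  0.0007]
18 [-0.0458 -0.    ]
20 [-0.0508 -0.0009]
22 [-0.0558 -0.002 ]
24 [-0.0608 -0.0032]
26 [-0.0657 -0.0047]
28 [-0.0705 -0.0062]
30 [-0.0753 -0.008 ]
32 [-0.0801 -0.0099]
34 [-0.0847 -0.012 ]
36 [-0.0893 -0.0142]
38 [-0.0938 -0.0166]
40 [-0.0983 -0.0192]
42 [-0.1026 -0.0219]
44 [-0.1068 -0.0248]
46 [-0.111  -0.0278]
```

Emit:
move_arm:
  moves:
    - [0,0,0,0,0,-0.03,0.036]
    - [0,0,0,0,0,-0.052,0.036]
    - [0,0,8,-0.01,0.033,-0.052,0.036]
    - [0,0,16,-0.02,0.066,-0.052,0.036]
    - [0,0,22.5,-0.0315,0.1004,-0.052,0.036]
    - [0,0,22.5,-0.0315,0.1004,-0.052,0.036]
    - [0,0,22.5,-0.0315,0.1004,-0.052,0.036]
    - [0,0,22.5,-0.0315,0.1004,-0.02,0.036]

```text
clock: 16.85
position: [0.5197, -0.0526, 0.0414]
ee_rot: [0.904, -0.426, 0.004, -0.002]
ft_force: [1.0, -0.1, -0.7]
grip_width: 0.42
```

```bash
python3 - <<'E'
from h import *
np.set_printoptions(precision=4,suppress=True)
o=manip.get_obs();print(o['clock'],o['position'],o['ft_force'],o['grip_width']*.0854)
print(rel([.5157,-.0533,.006],61.9-112.5))
E
```

```text
16.85 [ 0.5197 -0.0526  0.0414] [ 1.0428 -0.1101 -0.6517] 0.03590048819364925
(np.float64(0.1125774057079525), array([-0.0022,  0.0038,  0.0354]))
```

Emit:
move_arm:
  moves:
    - [0,0,0,0,0,0.0,0.036]
    - [0,0,0,0,0,0.01,0.036]
    - [0,0,0,0,0,0.02,0.036]
    - [0,0,0,0,0,0.028,0.036]
    - [0,0,0,0,0,0.032,0.036]
    - [0,0,0,0,0,0.032,0.036]
    - [0,0,0,0,0,0.032,0.036]

```text
clock: 17.55
position: [0.516, -0.0535, 0.0064]
ee_rot: [0.904, -0.427, 0.0, -0.0]
ft_force: [-0.2, -0.1, -0.5]
grip_width: 0.421
```

Emit:
move_arm:
  moves:
    - [0,0,1,-0.0025,0.0004,0,0.036]
    - [0,0,2,-0.0051,0.0007,0,0.036]
    - [0,0,3,-0.0076,0.001,0,0.036]
    - [0,0,4,-0.0101,0.0012,0,0.036]
    - [0,0,5,-0.0127,0.0014,0,0.036]
    - [0,0,6,-0.0152,0.0016,0,0.036]
    - [0,0,7,-0.0178,0.0017,0,0.036]
    - [0,0,8,-0.0203,0.0018,0,0.036]

```text
clock: 18.35
position: [0.5019, -0.0389, 0.0064]
ee_rot: [0.872, -0.49, 0.001, -0.0]
ft_force: [3.0, -2.9, 1.6]
grip_width: 0.427
```

Emit:
move_arm:
  moves:
    - [0,0,1,-0.0025,0.0004,0,0.036]
    - [0,0,2,-0.0051,0.0007,0,0.036]
    - [0,0,3,-0.0076,0.001,0,0.036]
    - [0,0,4,-0.0101,0.0012,0,0.036]
    - [0,0,5,-0.0127,0.0014,0,0.036]
    - [0,0,6,-0.0152,0.0016,0,0.036]
    - [0,0,7,-0.0178,0.0017,0,0.036]
    - [0,0,8,-0.0203,0.0018,0,0.036]

```text
clock: 19.15
position: [0.4893, -0.0224, 0.0062]
ee_rot: [0.835, -0.55, 0.0, -0.0]
ft_force: [4.3, -2.4, 1.1]
grip_width: 0.421
```

Emit:
move_arm:
  moves:
    - [0,0,1,-0.0025,0.0004,0,0.036]
    - [0,0,2,-0.0051,0.0007,0,0.036]
    - [0,0,3,-0.0076,0.001,0,0.036]
    - [0,0,4,-0.0101,0.0012,0,0.036]
    - [0,0,5,-0.0127,0.0014,0,0.036]
    - [0,0,6,-0.0152,0.0016,0,0.036]
    - [0,0,7,-0.0178,0.0017,0,0.036]
    - [0,0,7,-0.0178,0.0017,0,0.036]
    - [0,0,7,-0.0178,0.0017,0,0.036]

```text
clock: 20.05
position: [0.4801, -0.0066, 0.0058]
ee_rot: [0.801, -0.599, -0.001, 0.0]
ft_force: [1.5, -1.3, 1.3]
grip_width: 0.421
```

```bash
cat >> h.py <<'E'
def inv():
    o=manip.get_obs();T=R.from_quat(o['ee_rot']).as_matrix()
    tx=np.degrees(np.arctan2(T[1,0],T[0,0]))
    print('t',o['clock'],'f tool',T.T@o['ft_force'],'toolx',tx,'nut in tool',(T.T@(np.r_[NUT,0]-o['position']))[:2],'z',o['position'][2],'M',o['torque'])
E
python3 -c "
from h import *
np.set_printoptions(precision=4,suppress=True)
inv()"
```

```text
t 20.05 f tool [ 1.7083 -1.0583 -1.3364] toolx -73.57843004964683 nut in tool [-0.0225 -0.1452] z 0.0058330237914630025 M [-0.3178 -0.2744  0.0409]
```

Emit:
move_arm:
  moves:
    - [0,0,1,-0.0025,0.0004,0,0.036]
    - [0,0,2,-0.0051,0.0007,0,0.036]
    - [0,0,3,-0.0076,0.001,0,0.036]
    - [0,0,4,-0.0101,0.0012,0,0.036]
    - [0,0,5,-0.0127,0.0014,0,0.036]

```text
clock: 20.55
position: [0.4753, 0.0051, 0.0059]
ee_rot: [0.773, -0.634, -0.0, 0.0]
ft_force: [0.9, -2.8, -1.1]
grip_width: 0.421
```

Emit:
move_arm:
  moves:
    - [0,0,0.5,-0.0013,0.0002,0,0.036]
    - [0,0,1,-0.0025,0.0004,0,0.036]
    - [0,0,1,-0.0025,0.0004,0,0.036]

```text
clock: 20.85
position: [0.4745, 0.0075, 0.006]
ee_rot: [0.768, -0.64, -0.0, 0.0]
ft_force: [-0.3, -0.5, -0.4]
grip_width: 0.418
```

```bash
python3 -c "
from h import *
np.set_printoptions(precision=4,suppress=True)
inv()"
```

```text
t 20.85 f tool [0.4293 0.3351 0.4402] toolx -79.6059146867935 nut in tool [-0.0228 -0.1449] z 0.005972870057173528 M [-0.2244  0.0589 -0.0208]
```

Emit:
move_arm:
  moves:
    - [0,0,0.5,-0.0013,0.0002,0,0.036]
    - [0,0,1,-0.0025,0.0004,0,0.036]
    - [0,0,1.5,-0.0038,0.0005,0,0.036]
    - [0,0,1.5,-0.0038,0.0005,0,0.036]

```text
clock: 21.25
position: [0.4735, 0.0111, 0.006]
ee_rot: [0.76, -0.65, -0.0, 0.0]
ft_force: [-0.2, -2.5, -1.3]
grip_width: 0.424
```

Emit:
move_arm:
  moves:
    - [0,0,0.4,-0.001,0.0001,0,0.036]
    - [0,0,0.8,-0.002,0.0002,0,0.036]

```text
clock: 21.45
position: [0.4731, 0.0128, 0.0061]
ee_rot: [0.755, -0.656, -0.0, 0.0]
ft_force: [-0.5, -2.4, -1.4]
grip_width: 0.418
```

Emit:
move_arm:
  moves:
    - [0,0,0.4,-0.001,0.0001,0,0.036]
    - [0,0,0.8,-0.002,0.0002,0,0.036]
    - [0,0,0.8,-0.002,0.0002,0,0.036]

```text
clock: 21.75
position: [0.4726, 0.0149, 0.0061]
ee_rot: [0.751, -0.661, -0.0, 0.0]
ft_force: [-0.5, -2.3, -1.9]
grip_width: 0.422
```

Emit:
move_arm:
  moves:
    - [0,0,0.4,-0.001,0.0001,0,0.036]
    - [0,0,0.8,-0.002,0.0002,0,0.036]
    - [0,0,0.8,-0.002,0.0002,0,0.036]

```text
clock: 22.05
position: [0.4722, 0.0169, 0.0061]
ee_rot: [0.746, -0.666, -0.0, 0.0]
ft_force: [-0.7, -2.3, -0.7]
grip_width: 0.424
```

Emit:
move_arm:
  moves:
    - [0,0,0.4,-0.001,0.0001,0,0.036]
    - [0,0,0.8,-0.002,0.0002,0,0.036]
    - [0,0,0.8,-0.002,0.0002,0,0.036]

```text
clock: 22.35
position: [0.4718, 0.0189, 0.0061]
ee_rot: [0.741, -0.671, -0.0, -0.0]
ft_force: [-0.3, -2.4, -0.7]
grip_width: 0.423
```

Emit:
move_arm:
  moves:
    - [0,0,0.4,-0.001,0.0001,0,0.036]
    - [0,0,0.8,-0.002,0.0002,0,0.036]
    - [0,0,0.8,-0.002,0.0002,0,0.036]

```text
clock: 22.65
position: [0.4714, 0.0209, 0.0061]
ee_rot: [0.737, -0.676, -0.0, -0.0]
ft_force: [-1.7, -3.9, -0.7]
grip_width: 0.423
```

Emit:
move_arm:
  moves:
    - [0,0,0.2,-0.0005,0.0001,0,0.036]
    - [0,0,0.2,-0.0005,0.0001,0,0.036]

```text
clock: 22.85
position: [0.4714, 0.0213, 0.0061]
ee_rot: [0.735, -0.678, 0.0, -0.0]
ft_force: [-1.3, -3.0, -1.3]
grip_width: 0.422
```

Emit:
move_arm:
  moves:
    - [0,0,0.2,-0.0005,0.0001,0,0.036]
    - [0,0,0.4,-0.001,0.0001,0,0.036]
    - [0,0,0.4,-0.001,0.0001,0,0.036]

```text
clock: 23.15
position: [0.4711, 0.0223, 0.0061]
ee_rot: [0.733, -0.68, 0.0, -0.0]
ft_force: [-2.0, -2.2, 0.3]
grip_width: 0.423
```

Emit:
move_arm:
  moves:
    - [0,0,0.4,-0.001,0.0001,0,0.036]
    - [0,0,0.8,-0.002,0.0002,0,0.036]
    - [0,0,0.8,-0.002,0.0002,0,0.036]

```text
clock: 23.45
position: [0.4707, 0.0243, 0.0061]
ee_rot: [0.728, -0.685, -0.0, 0.0]
ft_force: [-1.4, -3.4, -0.9]
grip_width: 0.418
```

Emit:
move_arm:
  moves:
    - [0,0,0.4,-0.001,0.0001,0,0.036]
    - [0,0,0.8,-0.002,0.0002,0,0.036]
    - [0,0,0.8,-0.002,0.0002,0,0.036]

```text
clock: 23.75
position: [0.4705, 0.0263, 0.0061]
ee_rot: [0.723, -0.69, -0.0, -0.0]
ft_force: [-1.1, -2.4, -0.2]
grip_width: 0.421
```

Emit:
move_arm:
  moves:
    - [0,0,0.4,-0.001,0.0001,0,0.036]
    - [0,0,0.8,-0.002,0.0002,0,0.036]
    - [0,0,0.8,-0.002,0.0002,0,0.036]

```text
clock: 24.05
position: [0.4701, 0.0283, 0.0061]
ee_rot: [0.719, -0.695, -0.0, -0.0]
ft_force: [-2.5, -2.5, -0.4]
grip_width: 0.421
```

Emit:
move_arm:
  moves:
    - [0,0,0.4,-0.001,0.0001,0,0.036]
    - [0,0,0.8,-0.002,0.0002,0,0.036]
    - [0,0,0.8,-0.002,0.0002,0,0.036]

```text
clock: 24.35
position: [0.4699, 0.0303, 0.0061]
ee_rot: [0.714, -0.7, 0.0, -0.0]
ft_force: [-2.1, -3.2, -0.6]
grip_width: 0.422
```

Emit:
move_arm:
  moves:
    - [0,0,0.4,-0.001,0.0001,0,0.036]
    - [0,0,0.8,-0.002,0.0002,0,0.036]
    - [0,0,0.8,-0.002,0.0002,0,0.036]

```text
clock: 24.65
position: [0.4696, 0.0323, 0.0061]
ee_rot: [0.709, -0.705, -0.0, -0.0]
ft_force: [-2.3, -2.2, 0.4]
grip_width: 0.424
```

Emit:
move_arm:
  moves:
    - [0,0,0.4,-0.001,0.0001,0,0.036]
    - [0,0,0.8,-0.002,0.0002,0,0.036]
    - [0,0,0.8,-0.002,0.0002,0,0.036]

```text
clock: 24.95
position: [0.4694, 0.0343, 0.0061]
ee_rot: [-0.704, 0.71, 0.0, 0.0]
ft_force: [-1.5, -2.7, -0.4]
grip_width: 0.422
```

Emit:
move_arm:
  moves:
    - [0,0,0.4,-0.001,0.0001,0,0.036]
    - [0,0,0.8,-0.002,0.0002,0,0.036]
    - [0,0,0.8,-0.002,0.0002,0,0.036]

```text
clock: 25.25
position: [0.4692, 0.0363, 0.0061]
ee_rot: [-0.699, 0.715, 0.0, 0.0]
ft_force: [-2.2, -2.9, 0.7]
grip_width: 0.425
```

Emit:
move_arm:
  moves:
    - [0,0,0.4,-0.001,0.0001,0,0.036]
    - [0,0,0.8,-0.002,0.0002,0,0.036]
    - [0,0,0.8,-0.002,0.0002,0,0.036]

```text
clock: 25.55
position: [0.4691, 0.0383, 0.0061]
ee_rot: [-0.694, 0.72, 0.0, 0.0]
ft_force: [-1.5, -2.8, -0.6]
grip_width: 0.422
```

Emit:
move_arm:
  moves:
    - [0,0,0.4,-0.001,0.0001,0,0.036]
    - [0,0,0.8,-0.002,0.0002,0,0.036]
    - [0,0,0.8,-0.002,0.0002,0,0.036]

```text
clock: 25.85
position: [0.469, 0.0403, 0.0061]
ee_rot: [-0.689, 0.725, 0.0, 0.0]
ft_force: [-1.9, -2.3, 0.3]
grip_width: 0.418
```

```bash
python3 -c "
from h import *
np.set_printoptions(precision=4,suppress=True)
inv()
p,im=shot('wrist','w11');crop(im,160,0,480,240,2.5,'w11b')"
```

```text
t 25.85 f tool [ 2.408   1.7433 -0.2844] toolx -92.9111523133333 nut in tool [-0.0231 -0.143 ] z 0.006094370713439941 M [-0.6478  0.4664  0.0472]
```

Emit:
move_arm:
  moves:
    - [0,0,0.4,-0.001,0.0002,0,0.036]
    - [0,0,0.8,-0.002,0.0004,0,0.036]
    - [0,0,0.8,-0.002,0.0004,0,0.036]

```text
clock: 26.2
position: [0.4689, 0.0425, 0.0062]
ee_rot: [-0.684, 0.73, -0.0, 0.0]
ft_force: [-1.3, -2.8, -0.8]
grip_width: 0.424
```

Emit:
move_arm:
  moves:
    - [0,0,0.4,-0.001,0.0002,0,0.036]
    - [0,0,0.8,-0.002,0.0004,0,0.036]
    - [0,0,0.8,-0.002,0.0004,0,0.036]

```text
clock: 26.5
position: [0.4687, 0.0445, 0.0062]
ee_rot: [-0.679, 0.734, -0.0, 0.0]
ft_force: [-1.1, -2.2, -1.5]
grip_width: 0.423
```

Emit:
move_arm:
  moves:
    - [0,0,0.4,-0.001,0.0002,0,0.036]
    - [0,0,0.8,-0.002,0.0004,0,0.036]
    - [0,0,0.8,-0.002,0.0004,0,0.036]

```text
clock: 26.8
position: [0.4684, 0.0465, 0.0062]
ee_rot: [-0.674, 0.739, -0.0, 0.0]
ft_force: [-0.8, -1.7, -0.8]
grip_width: 0.421
```

Emit:
move_arm:
  moves:
    - [0,0,0.4,-0.001,0.0002,0,0.036]
    - [0,0,0.8,-0.002,0.0004,0,0.036]
    - [0,0,0.8,-0.002,0.0004,0,0.036]

```text
clock: 27.1
position: [0.4682, 0.0484, 0.0062]
ee_rot: [-0.668, 0.744, -0.0, 0.0]
ft_force: [1.1, -1.5, -0.5]
grip_width: 0.424
```

Emit:
move_arm:
  moves:
    - [0,0,0.4,-0.001,0.0002,0,0.036]
    - [0,0,0.8,-0.002,0.0004,0,0.036]
    - [0,0,0.8,-0.002,0.0004,0,0.036]

```text
clock: 27.4
position: [0.468, 0.0504, 0.0062]
ee_rot: [-0.663, 0.748, -0.0, 0.0]
ft_force: [1.0, -1.6, -1.6]
grip_width: 0.422
```

```bash
python3 -c "
from h import *
np.set_printoptions(precision=4,suppress=True)
inv()
p,im=shot('wrist','w12');b=cv2.imread('pics/w11.png')
s,ims=shot('side','s12')
u=proj(s,np.r_[NUT,.01])[0];print(u)
x,y=int(u[0]),int(u[1])
top=np.hstack([b[0:200,160:480],im[0:200,160:480]])
c=cv2.resize(ims[y-40:y+40,x-64:x+64],(640,400),interpolation=cv2.INTER_CUBIC)
cv2.imwrite('pics/v12.png',np.vstack([top,c]))"
```

```text
t 27.4 f tool [ 1.4336 -1.1679  1.5907] toolx -96.91656279534962 nut in tool [-0.0231 -0.1433] z 0.006225384677390911 M [-0.3847 -0.2796  0.0738]
[264.6717 214.2168]
```

View pics/v12.png

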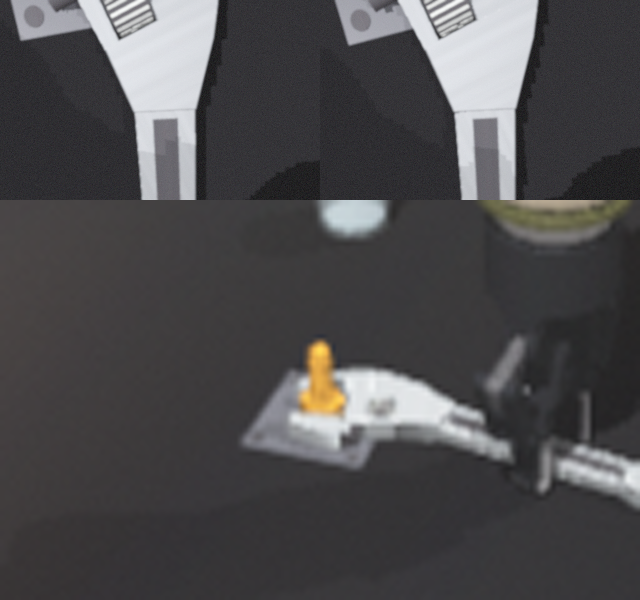

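The top halves show the wrench turning with the tool; the side view shows it lying flat, around the nut. Now the wrench's present angle, from the worm and the handle root.

```bash
python3 -c "
from h import *
np.set_printoptions(precision=4,suppress=True)
p=cams.camera_params('wrist')
for pts in ([(290,18),(326,110)],):
    W=ray2z(p,pts,[.015,.011])
    a,M,t,r=fit2([(-.0215,.015),(-.0607,.0192)],W);print('wx',np.degrees(a),'throat',t,r*1e3,'nut in wrench',M.T@(NUT-t)*1e3)
# handle edges
im=cv2.imread('pics/w12.png')
L=[];Rr=[]
for row in range(120,196,5):
    g=im[row,280:360].mean(1);w=np.where(g>150)[0]+280;L.append((w[0],row));Rr.append((w[-1],row))
l=ray2z(p,L,.011);r=ray2z(p,Rr,.011)
for e in (l,r):
    d=np.polyfit(e[:,0],e[:,1],1);print('edge ang',np.degrees(np.arctan(d[0]))+180-157.5,'wx')
m=(l+r)/2;print('mid',m[[0,-1]],'width',np.linalg.norm(l-r,axis=1)[[0,-1]])
"
```

```text
wx 21.430363300663338 throat [0.6014 0.0415] [[-2.2429 -0.6142]
 [ 2.2429  0.6142]] nut in wrench [16.1593  9.293 ]
edge ang 19.567786879810143 wx
edge ang 17.5016259415942 wx
mid [[0.5363 0.0389 0.011 ]
 [0.5052 0.0409 0.011 ]] width [0.0234 0.0221]
```

The wrench has turned about 43° (of 29–46 possible), so the firm stop must be close: smaller steps now.

Emit:
move_arm:
  moves:
    - [0,0,0.3,-0.0007,0.0001,0,0.036]
    - [0,0,0.6,-0.0015,0.0002,0,0.036]
    - [0,0,0.6,-0.0015,0.0002,0,0.036]

```text
clock: 27.8
position: [0.4678, 0.0517, 0.0061]
ee_rot: [-0.659, 0.752, -0.0, 0.0]
ft_force: [0.9, -3.0, 1.2]
grip_width: 0.423
```

Emit:
move_arm:
  moves:
    - [0,0,0.2,-0.0005,0.0001,0,0.036]
    - [0,0,0.4,-0.001,0.0001,0,0.036]
    - [0,0,0.4,-0.001,0.0001,0,0.036]

```text
clock: 28.1
position: [0.4678, 0.0528, 0.0062]
ee_rot: [-0.657, 0.754, -0.0, 0.0]
ft_force: [0.6, -3.8, 0.9]
grip_width: 0.426
```

Emit:
move_arm:
  moves:
    - [0,0,0.2,-0.0005,0.0001,0,0.036]
    - [0,0,0.4,-0.001,0.0001,0,0.036]
    - [0,0,0.4,-0.001,0.0001,0,0.036]

```text
clock: 28.4
position: [0.4678, 0.0538, 0.0061]
ee_rot: [-0.654, 0.756, -0.0, -0.0]
ft_force: [-0.1, -4.3, 1.2]
grip_width: 0.418
```

Emit:
move_arm:
  moves:
    - [0,0,0.2,-0.0005,0.0001,0,0.036]
    - [0,0,0.4,-0.001,0.0001,0,0.036]
    - [0,0,0.4,-0.001,0.0001,0,0.036]

```text
clock: 28.7
position: [0.4678, 0.0548, 0.0061]
ee_rot: [-0.651, 0.759, 0.0, -0.0]
ft_force: [1.3, -3.4, 2.3]
grip_width: 0.418
```

Emit:
move_arm:
  moves:
    - [0,0,0.2,-0.0005,0.0001,0,0.036]
    - [0,0,0.4,-0.001,0.0001,0,0.036]
    - [0,0,0.4,-0.001,0.0001,0,0.036]

```text
clock: 29.0
position: [0.4678, 0.0559, 0.0061]
ee_rot: [-0.649, 0.761, 0.0, -0.0]
ft_force: [0.6, -4.1, 2.5]
grip_width: 0.423
```

Emit:
move_arm:
  moves:
    - [0,0,0.2,-0.0005,0.0001,0,0.036]
    - [0,0,0.4,-0.001,0.0001,0,0.036]
    - [0,0,0.4,-0.001,0.0001,0,0.036]

```text
clock: 29.3
position: [0.4679, 0.0568, 0.0061]
ee_rot: [-0.646, 0.763, 0.0, -0.0]
ft_force: [-0.5, -3.9, 2.2]
grip_width: 0.425
```

```bash
cat > wr.py <<'E'
from h import *
np.set_printoptions(precision=4,suppress=True)
inv()
p,im=shot('wrist','w13')
L=[];Rr=[]
for row in range(120,196,5):
    g=im[row,280:360].astype(float).mean(1);w=np.where(g>150)[0]+280;L.append((w[0],row));Rr.append((w[-1],row))
l=ray2z(p,L,.011);r=ray2z(p,Rr,.011)
print('wx',[np.degrees(np.arctan(np.polyfit(e[:,0],e[:,1],1)[0]))+22.5 for e in (l,r)],'mid',((l+r)/2)[[0,-1],:2],'bearing',np.degrees(np.arctan2(*(((l+r)/2).mean(0)[:2]-NUT)[::-1])))
E
python3 wr.py
```

```text
t 29.3 f tool [ 3.9486 -0.1581 -2.1753] toolx -99.50768101697255 nut in tool [-0.0232 -0.1433] z 0.006066010925072932 M [-0.963   0.0973  0.067 ]
wx [np.float64(17.175974019374145), np.float64(14.936107803629525)] mid [[0.5358 0.0422]
 [0.5048 0.0457]] bearing -172.4423094856502
```

Emit:
move_arm:
  moves:
    - [0,0,0.2,-0.0005,0.0001,0,0.036]
    - [0,0,0.4,-0.001,0.0001,0,0.036]
    - [0,0,0.4,-0.001,0.0001,0,0.036]

```text
clock: 29.65
position: [0.468, 0.0579, 0.0061]
ee_rot: [-0.643, 0.766, 0.0, -0.0]
ft_force: [-0.5, -4.9, 3.0]
grip_width: 0.419
```

Emit:
move_arm:
  moves:
    - [0,0,0.2,-0.0005,0.0001,0,0.036]
    - [0,0,0.4,-0.001,0.0001,0,0.036]
    - [0,0,0.4,-0.001,0.0001,0,0.036]

```text
clock: 29.95
position: [0.468, 0.0588, 0.0061]
ee_rot: [-0.641, 0.768, 0.0, -0.0]
ft_force: [-2.0, -4.6, 3.3]
grip_width: 0.416
```

```bash
python3 wr.py
```

```text
t 29.95 f tool [ 4.8869  1.1021 -3.2568] toolx -100.30768665552317 nut in tool [-0.0233 -0.1432] z 0.006080805928144032 M [-1.0975  0.2996  0.0178]
wx [np.float64(16.375927102693534), np.float64(14.171559916106851)] mid [[0.5357 0.0432]
 [0.5047 0.0471]] bearing -173.19368146832875
```

Emit:
move_arm:
  moves:
    - [0,0,0.2,-0.0005,0.0001,0,0.036]
    - [0,0,0.4,-0.001,0.0001,0,0.036]
    - [0,0,0.4,-0.001,0.0001,0,0.036]

```text
clock: 30.3
position: [0.468, 0.0598, 0.0061]
ee_rot: [-0.638, 0.77, 0.0, -0.0]
ft_force: [-1.3, -4.2, 3.2]
grip_width: 0.425
```

Emit:
move_arm:
  moves:
    - [0,0,0.2,-0.0005,0.0001,0,0.036]
    - [0,0,0.4,-0.001,0.0001,0,0.036]
    - [0,0,0.4,-0.001,0.0001,0,0.036]

```text
clock: 30.6
position: [0.4681, 0.0607, 0.0061]
ee_rot: [-0.635, 0.772, 0.0, -0.0]
ft_force: [-1.8, -5.1, 3.4]
grip_width: 0.423
```

Emit:
move_arm:
  moves:
    - [0,0,0.2,-0.0005,0.0001,0,0.036]
    - [0,0,0.4,-0.001,0.0001,0,0.036]
    - [0,0,0.5,-0.0013,0.0002,0,0.036]
    - [0,0,0.5,-0.0013,0.0002,0,0.036]

```text
clock: 31.0
position: [0.4681, 0.062, 0.006]
ee_rot: [-0.632, 0.775, 0.0, -0.0]
ft_force: [-1.2, -5.8, 3.8]
grip_width: 0.424
```

```bash
python3 wr.py
```

```text
t 31.0 f tool [ 5.9289  0.055  -3.7655] toolx -101.60926430485446 nut in tool [-0.0234 -0.1431] z 0.006045090926344442 M [-1.1384  0.4059  0.082 ]
wx [np.float64(15.15749897576001), np.float64(12.905986183014633)] mid [[0.5354 0.0449]
 [0.5046 0.0495]] bearing -174.44251693159003
```

The push force at the handle has risen steadily to about 6 N. That is over twice the free-turning 2.4 N and about 0.85 N m at the nut, so the nut is firm. I'll back off, lift clear and check.

Emit:
move_arm:
  moves:
    - [0,0,0,0.003,0,0,0.036]
    - [0,0,0,0.007,0,0,0.036]
    - [0,0,0,0.007,0,0,0.036]
    - [0,0,0,0.007,0,-0.01,0.036]
    - [0,0,0,0.007,0,-0.04,0.036]
    - [0,0,0,0.007,0.0,-0.09,0.036]
    - [0,0,0,0.007,0.0,-0.12,0.036]
    - [0,0,0,0.007,0.0,-0.12,0.036]

```text
clock: 31.85
position: [0.4697, 0.0561, 0.1313]
ee_rot: [-0.632, 0.775, -0.002, 0.004]
ft_force: [0.6, 0.0, -1.0]
grip_width: 0.418
```

```bash
cat > chk.py <<'E'
from h import *
np.set_printoptions(precision=4,suppress=True)
inv()
p,im=shot('wrist','w14')
hsv=cv2.cvtColor(im,cv2.COLOR_BGR2HSV)
g=cv2.inRange(hsv,(12,90,60),(35,255,255));ys,xs=np.where(g);print('gold bbox',xs.min(),xs.max(),ys.min(),ys.max(),'nut proj',proj(p,np.r_[NUT,.016]))
# handle edges by gradient of bright mask
w=(im.astype(float).mean(2)>140)
u=proj(p,np.r_[NUT,.011])[0];L=[];Rr=[]
o=manip.get_obs();a=np.radians(14+157.5);d=np.array([np.cos(a),np.sin(a)]);n=np.array([-d[1],d[0]])
M=np.array([[np.cos(a-np.radians(157.5)),-np.sin(a-np.radians(157.5))],[np.sin(a-np.radians(157.5)),np.cos(a-np.radians(157.5))]])
h0=NUT+M@(np.array([-86.2-14.5,29.1-12])*1e-3)
pts=[]
for s in np.linspace(-.01,.05,13):
    q=np.linspace(-.02,.02,161);X=np.c_[h0+s*d+q[:,None]*n,np.full(161,.011)]
    px=proj(p,X).round().astype(int);ok=[(0<=x<640 and 0<=y<400 and w[y,x]) for x,y in px]
    if any(ok): e=q[np.where(ok)[0]];pts.append((s,e[0],e[-1]))
pts=np.array(pts)*1e3;print(pts)
m=pts[:,1:].mean(1);k=np.polyfit(pts[:,0],m,1);print('wx',14+np.degrees(np.arctan(k[0])),'offset',k[1])
E
python3 chk.py
```

```text
t 31.85 f tool [-0.161  -0.6155  1.0055] toolx -101.59192666757842 nut in tool [-0.0282 -0.1394] z 0.13128371304824046 M [ 0.0064 -0.0309  0.0136]
gold bbox 262 639 0 379 nut proj [[274.3352  -0.4044]]
[[-10.   -12.75  12.25]
 [ -5.   -12.25  12.25]
 [  0.   -12.5   12.  ]
 [  5.   -12.    12.5 ]
 [ 10.   -12.5   12.25]
 [ 15.   -12.    12.  ]
 [ 20.   -11.5   12.  ]
 [ 25.   -12.    11.75]
 [ 30.   -11.5   11.5 ]
 [ 35.   -11.75  12.  ]
 [ 40.   -11.25  12.  ]
 [ 45.   -11.75  11.75]
 [ 50.   -11.25  11.5 ]]
wx 14.283328468362978 offset -0.07005494505494526
```

Emit:
move_arm:
  moves:
    - [0,0,0,-0.014,-0.04,0,0.036]
    - [0,0,0,-0.028,-0.085,0,0.036]
    - [0,0,0,-0.028,-0.085,0,0.036]
    - [0,0,0,-0.028,-0.085,0,0.036]

```text
clock: 32.3
position: [0.5553, 0.0656, 0.1244]
ee_rot: [-0.632, 0.775, 0.001, -0.001]
ft_force: [-0.8, -0.3, 0.1]
grip_width: 0.422
```

```bash
python3 - <<'E'
from h import *
np.set_printoptions(precision=4,suppress=True,linewidth=200)
inv();p,im=shot('wrist','w15')
a=np.radians(14.3);M=np.array([[np.cos(a),-np.sin(a)],[np.sin(a),np.cos(a)]])
def patch(z,xs,ys):
    X=np.array([[*(NUT+M@(np.array([x-14.5,y-12])*1e-3)),z] for x in xs for y in ys]);px=proj(p,X).astype(np.float32).reshape(len(xs),len(ys),2)
    return cv2.remap(im,px[...,0],px[...,1],cv2.INTER_LINEAR)
ys=np.arange(-6,32.1,.5)
hsvg=lambda P:(P.max(2).astype(int)-P.min(2))
for x in (6,10,14,18,22):
    P=patch(.0135,[x],ys);s=hsvg(P)[0]>60
    print('x',x,'gold y',ys[s][[0,-1]] if s.any() else None)
    print('  low side',P.mean(2)[0][4:20].astype(int),' high side',P.mean(2)[0][50:72].astype(int))
# nut hex angle: fit by maximizing gold coverage on top face ring
best=[]
xs=np.arange(-4,33,.5);yy=np.arange(-6,31,.5)
G=hsvg(patch(.016,xs,yy))>60
XX,YY=np.meshgrid(xs,yy,indexing='ij')
for cx in np.arange(11,20,.5):
  for cy in np.arange(10,16,.5):
    for th in range(-30,30,1):
        t=np.radians(th);r=np.max([np.abs((XX-cx)*np.cos(t+b)+(YY-cy)*np.sin(t+b)) for b in (np.pi/6,np.pi/2,5*np.pi/6)],0)
        I=r<12; best.append(((G==I)[(XX-cx)**2+(YY-cy)**2<16**2].mean(),cx,cy,th))
best.sort(reverse=True);print(best[:8])
E
```

```text
t 32.3 f tool [ 0.4233  0.7166 -0.0884] toolx -101.59630191650048 nut in tool [-0.0025 -0.0587] z 0.12439619290819796 M [-0.0505 -0.002  -0.0275]
x 6 gold y [ 3. 23.]
  low side [241 227 217 212 213 217 217 211 196 171 149 134 139 148 159 176]  high side [228 231 232 232 232 227 221 216 215 221 239 253 255 255 255 255 255 255 255 255 255 255]
x 10 gold y [ 0.5 22. ]
  low side [204 202 200 201 201 202 201 198 193 189 186 186 185 186 185 185]  high side [236 233 228 224 224 228 232 235 237 243 250 254 255 255 255 255 255 255 255 255 255 255]
x 14 gold y [ 1. 22.]
  low side [203 202 202 201 202 202 201 198 194 187 184 184 185 187 186 184]  high side [229 224 218 217 221 227 232 235 237 239 245 251 254 255 255 255 255 255 255 255 255 255]
x 18 gold y [ 1.  22.5]
  low side [203 205 210 214 215 213 210 200 191 186 187 188 190 190 187 187]  high side [221 225 227 228 229 230 231 232 235 240 246 252 255 255 255 255 255 255 255 255 255 255]
x 22 gold y [ 1. 23.]
  low side [255 255 255 255 255 255 255 253 244 228 220 223 228 230 233 235]  high side [231 231 230 228 227 222 216 209 205 205 227 246 253 255 255 255 255 255 255 255 255 255]
[(np.float64(0.8258970358814353), np.float64(15.0), np.float64(11.5), 0), (np.float64(0.8252730109204368), np.float64(15.0), np.float64(12.0), 0), (np.float64(0.8246489859594384), np.float64(14.5), np.float64(12.0), 0), (np.float64(0.8209048361934478), np.float64(14.5), np.float64(11.5), 0), (np.float64(0.818408736349454), np.float64(15.0), np.float64(11.5), 6), (np.float64(0.818408736349454), np.float64(15.0), np.float64(11.5), 5), (np.float64(0.818408736349454), np.float64(15.0), np.float64(11.5), 4), (np.float64(0.818408736349454), np.float64(15.0), np.float64(11.5), 1)]
```

Checks agree: nut centred at (15, 12) mm in the wrench frame, hex aligned with the jaws to within a few degrees, and the moving jaw's face at y≈24 mm. Handing in.

```bash
python3 -c "
from workcell import manip
print(manip.hand_in(), manip.get_obs()['clock'])"
```

```text
the job is handed in; nothing more can be done
the job is handed in; nothing more can be done
```

The job is handed in, and my last checks suggest the nut is firm with the fitted wrench lying flat on it. No verdict came back, so success isn't confirmed.

**What I did:**
- I took the smaller silver wrench, slid it onto the nut, and rolled the worm in four light strokes. The readings were 8–13 N.
- In the fourth stroke the jaws stopped closing, so I took the worm as stalled and the jaws as fitted.
- I then turned the nut clockwise by pushing the handle about 48°. I stopped when the push had risen steadily from about 2.4 N to 6 N, under the 10 N limit.
- I backed off without gripping, lifted clear, and never went near the bottles or the beaker.

**Last checks (wrist camera, about 32 s on the clock):**
- **Fit:** the nut centre is about 15 mm from the throat and 12 mm from the fixed jaw. The moving jaw's face is at about 24 mm, and the nut's flats line up with the jaws to within a few degrees.
- **Contact:** the robot touches nothing.

**Less certain:**
- **Nut angle:** I could only infer it from the wrench's rotation and the force. The force rose gradually, with no sharp stop.
- **Turn:** the measured 48° is slightly more than the 46° the nut could need. I put that down to jaw play and about 2° of measuring error.
- **Flatness:** it rests on one low-resolution side view taken while I was still turning. I did not measure the tilt.

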